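# Change over the analyser's sample drawer

## Task

Change over the analyser's sample drawer: gently pull the drawer out to its stop, take out every finished tube standing in its wells and stand it cap up in a place of the white three-place rack at the right, and stand each waiting tube that lies on the worktop cap up in a well of its own, right down to the floor of the well. Then gently slide the loaded drawer fully home and let go, without slamming it either way; leave the other things on the bench, the tubes on the roller mixer too, where they are.

Things in the scene. Friction and masses are not known exactly. Their poses are not given: they have to be found in the camera images.
- analyser: desk-top analyser, white box 212 wide (y), 190 deep (x), 215 high, fixed. Origin on the worktop under the middle of its front face; x points into the machine, z up. Its open bay (180 wide, 128 high) starts at the front face; a base plate 8 thick reaches 100 in front. At its right stands another instrument, 190 high, fixed, whose nearest corner is at x = 0.51, y = 0.08.
- sample_drawer (a joint): sample drawer, sliding along the analyser's x, in m: 0 = fully home (row of wells 35 mm inside the bay, under its roof), 0.12 = fully out at its stop (row 85 mm in front of the front face). About 2 N of friction; it stays where it is left. At the front a flat deck, top 21 mm over the worktop; at the back a block 42 x 168 mm, top at 53 mm, with the four wells.
- drawer_handle (a point): middle of the drawer's handle, a level round bar 10 mm thick and 72 long (along the analyser's y), its middle 52 mm over the worktop and 31 over the drawer's deck, on a post at each end; it stands 80 mm in front of the front face when the drawer is home and moves with the drawer
- finished_rack: loose white rack at the right, with a single row of three places for tubes, 50 x 132 mm at the foot, block 34 x 124 with its top 48 mm over the worktop; 0.6 kg. Origin under its middle, the row runs along its y
- well_1 (a point): middle of the floor of well 1 of the drawer's row (1 at the right, -y end of the analyser's frame, 42 mm between wells): a square hole 16 mm wide, 32 deep, with a 1.5 chamfer; the point moves with the drawer; axes as the analyser's
- well_2 (a point): middle of the floor of well 2 of the drawer's row (1 at the right, -y end of the analyser's frame, 42 mm between wells): a square hole 16 mm wide, 32 deep, with a 1.5 chamfer; the point moves with the drawer; axes as the analyser's
- well_3 (a point): middle of the floor of well 3 of the drawer's row (1 at the right, -y end of the analyser's frame, 42 mm between wells): a square hole 16 mm wide, 32 deep, with a 1.5 chamfer; the point moves with the drawer; axes as the analyser's
- well_4 (a point): middle of the floor of well 4 of the drawer's row (1 at the right, -y end of the analyser's frame, 42 mm between wells): a square hole 16 mm wide, 32 deep, with a 1.5 chamfer; the point moves with the drawer; axes as the analyser's
- place_1 (a point): middle of the floor of place 1 in the finished rack (1 at the -y end of the rack's frame, 42 mm between places): a square hole 16 mm wide, 34 deep, floor 14 mm over the worktop
- place_2 (a point): middle of the floor of place 2 in the finished rack (1 at the -y end of the rack's frame, 42 mm between places): a square hole 16 mm wide, 34 deep, floor 14 mm over the worktop
- place_3 (a point): middle of the floor of place 3 in the finished rack (1 at the -y end of the rack's frame, 42 mm between places): a square hole 16 mm wide, 34 deep, floor 14 mm over the worktop
- old_tube_1_foot (a point): finished tube, at the start standing cap up in a well of the drawer (may be absent): tube 91 mm long, 13 across, round foot; its ribbed cap, 16 to 18 across, covers the last 19 mm and keeps it from rolling far; about 20 g. The point is the tip of the foot, on the axis; its y runs along the axis from cap to foot (down when it stands cap up), so the cap's top is 91 mm back along y
- old_tube_2_foot (a point): finished tube, at the start standing cap up in a well of the drawer (may be absent): tube 91 mm long, 13 across, round foot; its ribbed cap, 16 to 18 across, covers the last 19 mm and keeps it from rolling far; about 20 g. The point is the tip of the foot, on the axis; its y runs along the axis from cap to foot (down when it stands cap up), so the cap's top is 91 mm back along y
- old_tube_3_foot (a point): finished tube, at the start standing cap up in a well of the drawer (may be absent): tube 91 mm long, 13 across, round foot; its ribbed cap, 16 to 18 across, covers the last 19 mm and keeps it from rolling far; about 20 g. The point is the tip of the foot, on the axis; its y runs along the axis from cap to foot (down when it stands cap up), so the cap's top is 91 mm back along y
- new_tube_1_foot (a point): waiting tube, at the start lying on the worktop straight ahead of the robot (may be absent): tube 91 mm long, 13 across, round foot; its ribbed cap, 16 to 18 across, covers the last 19 mm and keeps it from rolling far; about 20 g. The point is the tip of the foot, on the axis; its y runs along the axis from cap to foot (down when it stands cap up), so the cap's top is 91 mm back along y
- new_tube_2_foot (a point): waiting tube, at the start lying on the worktop straight ahead of the robot (may be absent): tube 91 mm long, 13 across, round foot; its ribbed cap, 16 to 18 across, covers the last 19 mm and keeps it from rolling far; about 20 g. The point is the tip of the foot, on the axis; its y runs along the axis from cap to foot (down when it stands cap up), so the cap's top is 91 mm back along y
- new_tube_3_foot (a point): waiting tube, at the start lying on the worktop straight ahead of the robot (may be absent): tube 91 mm long, 13 across, round foot; its ribbed cap, 16 to 18 across, covers the last 19 mm and keeps it from rolling far; about 20 g. The point is the tip of the foot, on the axis; its y runs along the axis from cap to foot (down when it stands cap up), so the cap's top is 91 mm back along y
- pen: thin white pen, 145 mm long; to be left alone; origin under its middle
- dropper_bottle: brown bottle with a black cap, 29 mm across, 70 mm tall; to be left alone; origin under its middle

How it is judged:
By the outcome, as a careful person would: the job done as asked, in the order asked, and still so for the second after the job is handed in, with the robot touching nothing.
Of old_tube_1, old_tube_2, old_tube_3 only 1 to 2 are there at a start; the rules pass over those that are not, and their reading is None.
Of new_tube_1, new_tube_2, new_tube_3 only 2 to 3 are there at a start; the rules pass over those that are not, and their reading is None.
At some moment in a run one of finished_rack may be knocked a few centimetres aside while the robot is not near it.
Once in a run the grip may slacken for a moment while it holds something.
It also fails if it takes over 210 s, if anything falls off the work surface, if the arm or the gripper's body presses on something with over 40 N, if the wrist force passes 120 N, or if a joint passes its speed limit or range.

## Robot

A 7-joint arm with a two-finger parallel gripper is mounted at the origin on a cart in front of the work surface, level with it; the furniture and walls round the work are solid. World frame = base frame: x ahead of the robot, y to its left, z up, the work surface at z = 0. Lengths are in m, angles in rad, forces in N, time in s.
With the tool pointing down it reaches from about 0.4 to 0.75 m from the base axis. Payload 19.5 kg.
Tool frame: the origin (TCP) lies midway between the tips of the shut fingers; the grasp point (between the pads) lies 19 mm behind it; z points along the fingers, y is the line along which they close (so a half turn about z gives the same grasp; the last joint's range is limited). The gripper opens to 85 mm and grips with 20 to 120 N. Pads are 22 mm wide; open, the fingers measure 114 mm over their backs; the gripper's body (76 mm by 85 mm) begins 54 mm behind the grasp point. The pads swing forward as they close: fully open they stand 13 mm farther back than shut.
Start: joints at [-1.345, 0.707, -0.028, 1.485, 0.022, 0.951, -0.075], TCP at [0.152, 0.554, 0.207] pointing down, gripper open.
Joint ranges: [-2.71, 2.71], [-0.32, 2.16], [-1.57, 1.52], [0, 2.45], [-1.46, 4.6], [0, 2.02], [-2.83, 2.83]. Speed limits (rad/s): [1.89, 1.89, 2.57, 2.57, 3.01, 3.01, 3.01].

## Interface

Orientations are given as a unit quaternion [w, x, y, z].
In Python, from station import r gives the robot as it stands.
- The arm moves only by the tool servo_tool, never from a script. Its argument "moves" is text: rows parted by semicolons, each of 4 numbers parted by spaces: the shift along the tool's x, y, z in m, then the turn about the tool's z in degrees. In form: x y z spin; .... A call has 1 to 5 rows; each row shifts and turns the commanded pose from where the row before left it, along the tool's axes as they then stand; what a row does not reach is not made up. A row lasts 1/10 s, in which the tool goes at most 50 mm and 8.59 degrees, less where a joint would pass 70% of its speed; a pose out of reach is approached as far as the arm can. A call is refused whole if a number of a shift passes 0.05 or a number of a turn 8.59, either way. A call with a gripper value outside its range is refused whole. "claw" is the closure, from -1 (fully open) to 1 (shut), set as the call begins (left out, the last holds). The fingers move at their own pace and stop on an object; "newtons" is the grip in N (left out, the last holds). Time passes only in rows, so rows that do not move let the fingers close. It gives the time, the measured TCP pose, the force, the opening and the grip force at its end, in the units of the state.
- r.sense(): the state, without advancing time (a new reading comes with each control period).
- r.read_camera(name): name is "scene" or "top" or "wrist"; returns the picture (420x560x3 uint8, blue, green, red); there is no depth.
- r.calibration(name): a dict with "fx", "fy", "cx", "cy" (pixels), "eye" and "rotation" of the camera in the world; the wrist camera has in their place "T_tool_cam" (4x4, takes a point from camera to tool coordinates, whose origin is the TCP and whose axes are the flange's). Camera axes: x right, y up, looking along -z (the intrinsics and any distortion apply to the point x, -y, -z); pixel columns grow to the right and rows downward; lengths in m; the calibration is good to about 2 mm. A picture is of the moment at which its call begins: read the wrist's pose just before it. calibration takes no time and is no camera call.
- r.close_job(): hands the job in; it is judged then, once.
The state is a dict: "clock": time; "joint_positions": joint angles; "joint_velocities": joint speeds; "joint_torque": joint torques, N m; "tool_pos": TCP position; "ee_rot": TCP orientation; "ft_force": force on the tool from outside, world axes, zero at the start; "ft_torque": the same for the moment, N m; "width": opening from 0.0 (shut) to 1.0 (fully open); "gripper_force": force on a finger pad.
Only numpy, scipy, OpenCV 4.12 (cv2) and the standard library are available. Lean on these libraries where they do the work, as an engineer would, in place of code of your own. Each camera call takes 0.05 s, during which the arm holds its last target. There are 200 camera calls.

## Working session

There is one attempt and no reset: what is moved stays moved. The work goes in short steps, Python scripts to look and compute and a tool call to move; the robot and the scene stay as the last step left them, time stands still between calls to the robot, and variables do not carry over. Pictures are saved under pics/ and viewed, at most 14 in all, crops included, and the job is handed in when it is done.

Besides the shell and the picture viewer there is one more tool, called after "Emit:" by a JSON object that holds its "op" and its "data". servo_tool: Moves the arm, as the interface text tells. Its arguments: {"type":"object","properties":{"moves":{"type":"string"},"claw":{"type":"number"},"newtons":{"type":"number"}},"required":["moves"]}

```bash
ls; mkdir -p pics; python3 - <<'E'
from station import r
import cv2,numpy as np
s=r.sense();print(s)
for n in("scene","top","wrist"):
    im=r.read_camera(n);cv2.imwrite(f"pics/{n}0.png",im);print(n,r.calibration(n))
E
```

```text
pics
{'clock': 0.0, 'joint_positions': array([-1.34471775,  0.70709288, -0.02762577,  1.48499798,  0.0219761 ,
        0.95090125, -0.07550918]), 'joint_velocities': array([-0.00119716, -0.00048688,  0.00081518,  0.00027221, -0.00045967,
        0.00088932, -0.00036106]), 'joint_torque': array([-5.17784374e-04, -8.83215308e+01,  1.23454962e+00, -2.36162317e+01,
        1.68157078e-02,  6.62734383e-03, -1.00514703e-05]), 'tool_pos': array([0.1520534 , 0.55422859, 0.20703344]), 'ee_rot': array([-6.81033075e-05,  1.33497690e-01,  9.91048972e-01, -5.44837393e-04]), 'ft_force': array([ 0.10565892, -0.52757764, -0.61686251]), 'ft_torque': array([-0.04019532,  0.05458208,  0.0173185 ]), 'gripper_force': 0.0, 'width': 1.001926738501891}
scene {'fx': 534.6376324135322, 'fy': 534.6376324135322, 'cx': 278.96138026906505, 'cy': 211.1492840690162, 'eye': array([0.00848654, 1.12142371, 0.86067532]), 'rotation': array([-0.18310991, -0.11156831,  0.46485039,  0.85903282])}
top {'fx': 434.5091240824952, 'fy': 434.5091240824952, 'cx': 276.9762855656332, 'cy': 210.76575700210006, 'eye': array([ 0.2091051 , -0.0337461 ,  1.18107697]), 'rotation': array([ 0.72422727,  0.11402631, -0.10842464, -0.67136946])}
wrist {'fx': 302.1612521801144, 'fy': 302.1612521801144, 'cx': 280.2833355184087, 'cy': 210.0610898241373, 'T_tool_cam': array([[-1.94454003e-04,  9.50139236e-01,  3.11825903e-01,
         8.07928424e-02],
       [ 9.99999942e-01,  2.71605356e-04, -2.03988552e-04,
        -1.06089996e-04],
       [-2.78511112e-04,  3.11825845e-01, -9.50139234e-01,
        -1.66902849e-01],
       [ 0.00000000e+00,  0.00000000e+00,  0.00000000e+00,
         1.00000000e+00]])}
```

View pics/scene0.png

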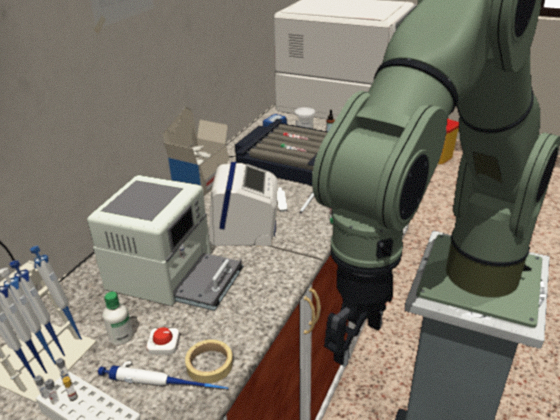

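View pics/top0.png

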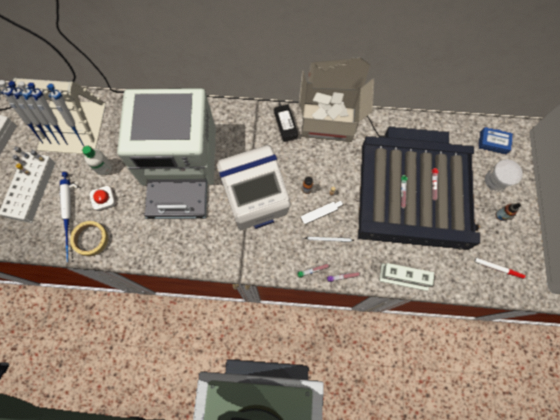

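The top view shows the analyser at about (165,140) and its drawer at (176,198), with the handle near (172,209). Two waiting tubes lie at (313,270) with a green cap and (343,276) with a purple cap. The white rack is at (408,274), the pen at (329,240), and the roller mixer at (415,190). The scene view shows the same analyser at (150,235), with the drawer to its right.

```bash
cat > h.py <<'E'
from station import r
import cv2,numpy as np
from scipy.spatial.transform import Rotation as R
def q2R(q): return R.from_quat([q[1],q[2],q[3],q[0]]).as_matrix()
def cam(n,s=None):
    c=r.calibration(n)
    if n=="wrist":
        s=s or r.sense();T=c["T_tool_cam"];Rt=q2R(s["ee_rot"])
        return c,Rt@T[:3,3]+s["tool_pos"],Rt@T[:3,:3]
    return c,np.array(c["eye"]),q2R(c["rotation"])
def ray(C,uv,z):
    c,e,M=C;uv=np.atleast_2d(uv).astype(float)
    d=np.c_[(uv[:,0]-c["cx"])/c["fx"],-(uv[:,1]-c["cy"])/c["fy"],-np.ones(len(uv))]@M.T
    return e+d*((z-e[2])/d[:,2])[:,None]
def proj(C,P):
    c,e,M=C;p=(np.atleast_2d(P)-e)@M
    return np.c_[c["cx"]-c["fx"]*p[:,0]/p[:,2],c["cy"]+c["fy"]*p[:,1]/p[:,2]]
def shift(target):  # world displacement -> tool axes
    s=r.sense();return q2R(s["ee_rot"]).T@(np.array(target)-s["tool_pos"])
def snap(n,tag):
    s=r.sense();im=r.read_camera(n);cv2.imwrite(f"pics/{tag}.png",im);return s,im
E
python3 - <<'E'
from h import *
C=cam("top")
for k,uv,z in[("tubeG capend",(299,273),.008),("tubeG foot",(329,266),.007),("purp capend",(328,278),.008),("purp foot",(359,274),.007),("rack",(408,272),.048),("handle",(172,208),.052),("handle L",(154,208),.052),("handle R",(188,208),.052),("deck FL",(146,217),.021),("deck FR",(205,216),.021),("pen",(329,240),.004),("bottle",(308,184),.07)]: print(k,ray(C,uv,z)[0].round(3))
im=cv2.imread("pics/top0.png")
a=cv2.resize(im[225:300,270:450],None,fx=4,fy=4,interpolation=cv2.INTER_CUBIC)
b=cv2.resize(im[140:225,110:290],None,fx=4,fy=4,interpolation=cv2.INTER_CUBIC)
b=b[:290]
cv2.imwrite("pics/c0.png",np.vstack([a,b])[:600])
print(q2R(r.sense()["ee_rot"]).round(3))
E
```

```text
tubeG capend [ 0.419 -0.083  0.008]
tubeG foot [ 0.445 -0.163  0.007]
purp capend [ 0.412 -0.162  0.008]
purp foot [ 0.429 -0.245  0.007]
rack [ 0.436 -0.366  0.048]
handle [0.564 0.277 0.052]
handle L [0.56  0.326 0.052]
handle R [0.567 0.233 0.052]
deck FL [0.541 0.353 0.021]
deck FR [0.557 0.19  0.021]
pen [ 0.519 -0.161  0.004]
bottle [ 0.655 -0.09   0.07 ]
[[-0.964  0.265 -0.   ]
 [ 0.265  0.964 -0.001]
 [-0.    -0.001 -1.   ]]
```

View pics/c0.png

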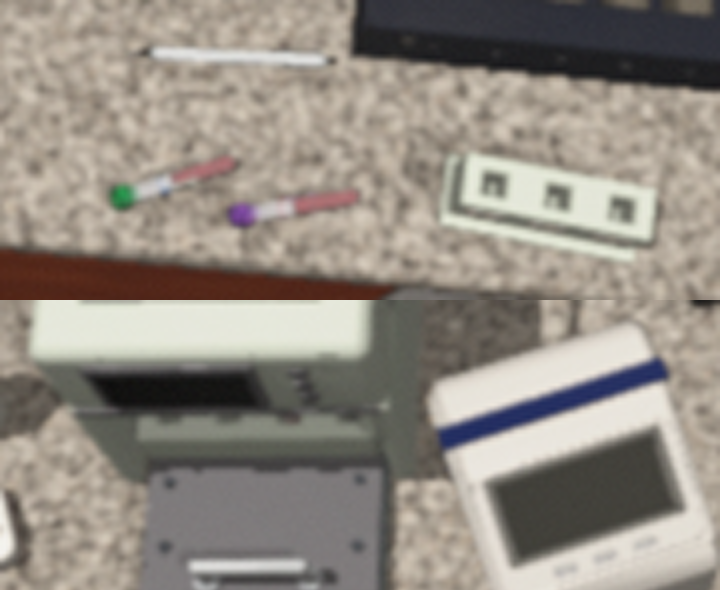

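The crop shows the handle as a white bar from about (157,206) to (186,206) in full-frame pixels. Two waiting tubes have their caps to the left, and the rack's three places are empty. I'll spin the tool so the fingers close along the analyser's x, then go above the handle.

Emit:
{"op": "servo_tool", "data": {"moves": "0 0 -0.02 8.3;0 0 -0.02 8.3;0 0 -0.02 8.3;0 0 -0.02 8.3;0 0 -0.01 8.3", "claw": -1, "newtons": 20}}

```text
clock: 0.65
tool_pos: [0.1521, 0.5547, 0.2989]
ee_rot: [-0.0, 0.479, 0.878, 0.001]
ft_force: [0.1, 0.3, -0.3]
width: 1.001
gripper_force: 0.0
```

Emit:
{"op": "servo_tool", "data": {"moves": "0 0 0 8.3;0 0 0 8.3;0 0 0 8.3;0 0 0 8.3;0 0 0 0"}}

```text
clock: 1.15
tool_pos: [0.1519, 0.5544, 0.2972]
ee_rot: [0.0, 0.708, 0.706, -0.0]
ft_force: [-0.4, -0.7, 0.3]
width: 1.001
gripper_force: 0.0
```

Emit:
{"op": "servo_tool", "data": {"moves": "-0.025 0.04 0 0;-0.025 0.04 0 0;-0.025 0.04 0 0;-0.025 0.04 0 0;-0.025 0.04 0 0"}}

```text
clock: 1.65
tool_pos: [0.3534, 0.4281, 0.2975]
ee_rot: [-0.0, 0.705, 0.709, -0.0]
ft_force: [1.6, 0.5, -0.4]
width: 1.002
gripper_force: 0.0
```

Emit:
{"op": "servo_tool", "data": {"moves": "-0.025 0.04 0 0;-0.025 0.04 0 0;-0.025 0.04 0 0;-0.025 0.04 0 0;-0.025 0.04 0 0"}}

```text
clock: 2.15
tool_pos: [0.5534, 0.3028, 0.2975]
ee_rot: [-0.0, 0.706, 0.709, -0.0]
ft_force: [-1.3, 0.9, 0.9]
width: 0.999
gripper_force: 0.0
```

```bash
python3 - <<'E'
from h import *
s,im=snap("wrist","w1")
print(s["clock"],s["tool_pos"],q2R(s["ee_rot"]).round(3).tolist(),s["joint_positions"].round(2),s["ft_force"].round(1))
E
```

```text
2.15 [0.55336373 0.30283487 0.29749106] [[-0.004, 1.0, -0.0], [1.0, 0.004, 0.0], [0.0, -0.0, -1.0]] [-0.68  0.75  0.32  1.09 -0.22  1.33 -0.39] [-1.3  0.9  0.9]
```

View pics/w1.png

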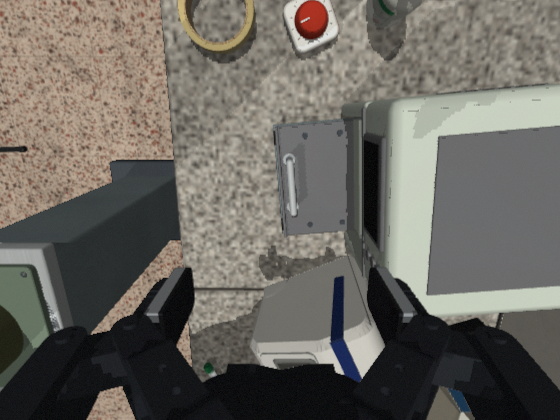

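The wrist view shows the handle bar from about (289,158) to (294,213). The deck's front edge runs from (276,125) to (284,236). The fingers are at the bottom, with the instrument below them.

```bash
python3 - <<'E'
from h import *
im=cv2.imread("pics/w1.png");C=cam("wrist")
p=ray(C,[(289,158),(294,213)],.052);q=ray(C,[(276,125),(284,236)],.021)
print(p,q)
for a in(p,q):
    d=a[0]-a[1];print("yaw",np.degrees(np.arctan2(-d[0],d[1])),np.linalg.norm(d))
g=cv2.cvtColor(im,cv2.COLOR_BGR2GRAY)[140:230,275:310]
m=(g>165).astype(np.uint8);n,l,st,ce=cv2.connectedComponentsWithStats(m);i=1+st[1:,4].argmax()
ys,xs=np.where(l==i);print(st[i],ce[i]+[275,140])
vx,vy,x,y=cv2.fitLine(np.c_[xs+275,ys+140].astype(np.float32),2,0,.01,.01).ravel()
e=[(x+vx*t,y+vy*t) for t in(-25,25)];e=ray(C,e,.056);d=e[0]-e[1];print(e,np.degrees(np.arctan(-d[0]/d[1])),ray(C,ce[i]+[275,140],.056))
E
```

```text
[[0.57027313 0.31471524 0.052     ]
 [0.57792572 0.23577517 0.052     ]] [[0.55258181 0.35645657 0.021     ]
 [0.56395752 0.18653396 0.021     ]]
yaw 5.537056239775942 0.07931012779920041
yaw 3.8300312441882487 0.17030296364969905
[ 13  21   7  54 210] [291.04285714 187.32380952]
[[0.57042262 0.30941159 0.056     ]
 [0.57617302 0.2382818  0.056     ]] 4.621953863857691 [[0.5732207 0.2748008 0.056    ]]
```

Emit:
{"op": "servo_tool", "data": {"moves": "-0.007 0.005 0.04 -4.3;-0.007 0.005 0.04 0;-0.007 0.005 0.04 0;-0.007 0.005 0.04 0;0 0 0 0"}}

```text
clock: 2.7
tool_pos: [0.5718, 0.2755, 0.1332]
ee_rot: [-0.001, 0.679, 0.734, -0.003]
ft_force: [-1.8, -0.7, 0.7]
width: 1.003
gripper_force: 0.0
```

```bash
python3 - <<'E'
from h import *
s,im=snap("wrist","w2");C=cam("wrist",s)
print(s["clock"],s["tool_pos"],proj(C,[s["tool_pos"],[.573,.275,.052]]))
g=cv2.cvtColor(im,cv2.COLOR_BGR2GRAY)
m=(g>165).astype(np.uint8);n,l,st,ce=cv2.connectedComponentsWithStats(m)
for i in range(1,n):
    if st[i,4]>150: print(st[i],ce[i].round())
E
```

```text
2.7 [0.57184374 0.27553937 0.13319873] [[281.41538567 249.93209975]
 [283.04090565 209.21836149]]
[    0     0   100   190 10588] [47. 86.]
[338   1  15  27 188] [345.  15.]
[   66     0   325   336 21956] [204. 185.]
[398   0  45  25 547] [415.  10.]
[314  13  23  28 319] [325.  27.]
[181  17  23  37 321] [191.  40.]
[240  16  15  18 155] [248.  23.]
[138  26  25  25 190] [151.  39.]
[ 508  143   52  246 6392] [542. 286.]
[270 157  13  90 828] [277. 202.]
[183 346  21  14 178] [195. 352.]
[  0 350  32  35 326] [ 14. 367.]
[ 88 387  38  33 659] [109. 407.]
```

View pics/w2.png

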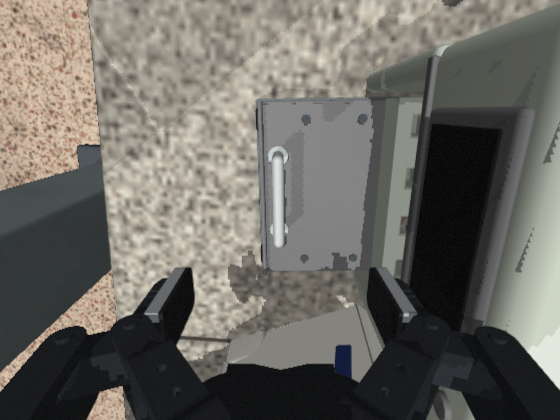

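The bar is at column 277, rows 157–247, and upright in the image, so the yaw is right. It sits about 4 mm toward the robot from the TCP. I'll descend, grip it and pull.

Emit:
{"op": "servo_tool", "data": {"moves": "0.004 -0.004 0.03 0;0 0 0.03 0;0 0 0.02 0;0 0 0.019 0;0 0 0 0"}}

```text
clock: 3.25
tool_pos: [0.5689, 0.2818, 0.0388]
ee_rot: [-0.0, 0.679, 0.734, -0.0]
ft_force: [-0.2, 0.1, 0.4]
width: 1.0
gripper_force: 0.0
```

Emit:
{"op": "servo_tool", "data": {"moves": "0 0 0 0;0 0 0 0;0 0 0 0;0 0 0 0;0 0 0 0", "claw": 1, "newtons": 30}}

```text
clock: 3.75
tool_pos: [0.5693, 0.2811, 0.0389]
ee_rot: [0.0, 0.68, 0.733, 0.0]
ft_force: [-0.5, 0.4, 0.2]
width: 0.143
gripper_force: 0.0
```

Emit:
{"op": "servo_tool", "data": {"moves": "0 0 0 0;0 0 0 0;0 0 0 0;0 0 0 0;0 0 0 0"}}

```text
clock: 4.25
tool_pos: [0.5692, 0.281, 0.0385]
ee_rot: [0.0, 0.68, 0.733, -0.0]
ft_force: [-0.3, -0.4, 0.1]
width: 0.0
gripper_force: 0.0
```

```bash
python3 - <<'E'
from h import *
s,im=snap("wrist","w3");C=cam("wrist",s);print(s["tool_pos"],s["width"],proj(C,[s["tool_pos"]]))
E
```

```text
[0.56915411 0.28097465 0.03846362] 0.0002379269473597239 [[281.41376804 249.92913734]]
```

View pics/w3.png

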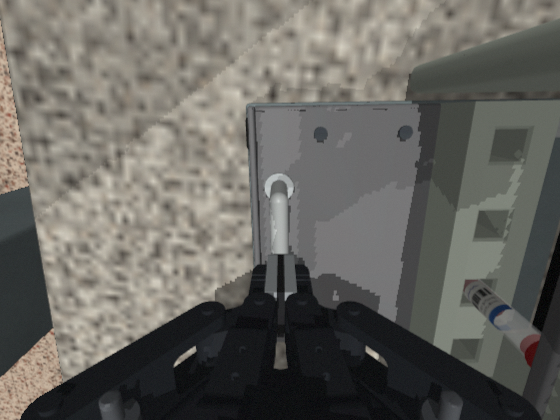

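The shut fingertips lie over the bar: it runs from its left post at (279,187) down under them at (279,253). One finished tube is visible, with a red cap, in well 2 at (480,293). Next I'll triangulate the bar's real height from the three views.

```bash
cat >> h.py <<'E'
def tri(obs): # obs: list of (C,uv)
    A=np.zeros((3,3));b=np.zeros(3)
    for C,uv in obs:
        p=ray(C,uv,0)[0];d=p-C[1];d/=np.linalg.norm(d);P=np.eye(3)-np.outer(d,d);A+=P;b+=P@C[1]
    return np.linalg.solve(A,b)
E
python3 - <<'E'
from h import *
s=r.sense()
def fake(p,q): return cam("wrist",dict(tool_pos=np.array(p),ee_rot=q))
C1=fake([.5534,.3028,.2975],[0,.706,.709,0]);C2=fake([.5718,.2755,.1332],[-.001,.679,.734,-.003]);C3=cam("wrist",s)
for n,o in dict(postL=[(C1,(289,158)),(C2,(278,156)),(C3,(279,187))],deckFL=[(C1,(276,125)),(C2,(261,99)),(C3,(249,105))]).items():
    x=tri(o);print(n,x,[(proj(C,x)[0]-uv).round(1) for C,uv in o])
print(s["ee_rot"])
E
```

```text
postL [0.5650686  0.31796912 0.02984828] [array([0. , 0.7]), array([-0.1, -1.1]), array([ 0.2, -0.1])]
deckFL [0.54622083 0.36352378 0.0278744 ] [array([-0.1,  0.6]), array([-1.2, -0.2]), array([ 2.3, -1.2])]
[ 2.35537306e-05  6.80397092e-01  7.32843634e-01 -6.98068614e-05]
```

```bash
python3 - <<'E'
import cv2
im=cv2.imread("pics/w3.png")[170:400,200:360];cv2.imwrite("pics/c1.png",cv2.resize(im,None,fx=2.6,fy=2.6,interpolation=cv2.INTER_CUBIC))
E
```

```text
(no output)
```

View pics/c1.png

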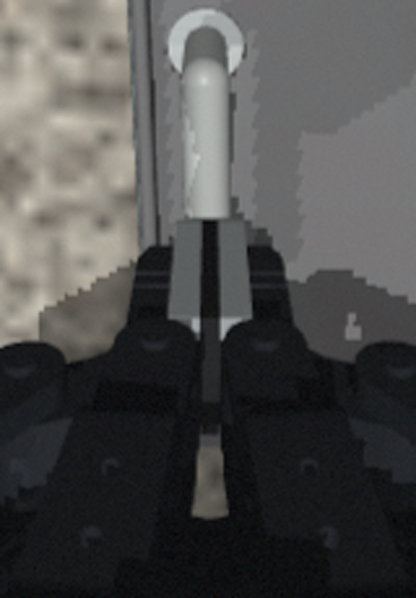

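The crop suggests the shut tips are above the bar, not around it. I'll open, go about 8 mm lower and close again while watching the forces.

Emit:
{"op": "servo_tool", "data": {"moves": "0 0 0 0;0 0 0 0;0 0 0 0;0 0 0 0;0 0 0 0", "claw": -1}}

```text
clock: 4.8
tool_pos: [0.5692, 0.281, 0.0385]
ee_rot: [0.0, 0.68, 0.733, -0.0]
ft_force: [-0.2, 0.7, -0.1]
width: 0.847
gripper_force: 0.0
```

Emit:
{"op": "servo_tool", "data": {"moves": "0 0 0.004 0;0 0 0.004 0;0 0 0 0"}}

```text
clock: 5.1
tool_pos: [0.5688, 0.2809, 0.0297]
ee_rot: [-0.0, 0.68, 0.733, -0.0]
ft_force: [0.2, 0.8, 1.3]
width: 1.0
gripper_force: 0.0
```

Emit:
{"op": "servo_tool", "data": {"moves": "0 0 0 0;0 0 0 0;0 0 0 0;0 0 0 0;0 0 0 0", "claw": 0.6}}

```text
clock: 5.6
tool_pos: [0.5692, 0.281, 0.0305]
ee_rot: [0.0, 0.68, 0.733, 0.0]
ft_force: [0.6, 1.0, -0.7]
width: 0.201
gripper_force: 0.0
```

Emit:
{"op": "servo_tool", "data": {"moves": "0 0 0 0;0 0 0 0", "claw": 1}}

```text
clock: 5.8
tool_pos: [0.5688, 0.281, 0.0305]
ee_rot: [-0.0, 0.68, 0.733, -0.0]
ft_force: [-3.6, -0.6, 2.8]
width: 0.068
gripper_force: 26.5
```

Emit:
{"op": "servo_tool", "data": {"moves": "0 0 0 0;0 0 0 0;0 0 0 0"}}

```text
clock: 6.1
tool_pos: [0.5688, 0.281, 0.0305]
ee_rot: [-0.0, 0.68, 0.733, -0.0]
ft_force: [-5.1, -1.0, 3.3]
width: 0.069
gripper_force: 26.9
```

Emit:
{"op": "servo_tool", "data": {"moves": "0 0 0 0;0 0 0 0;0 0 0 0;0 0 0.003 0;0 0 0.002 0", "claw": 0}}

```text
clock: 6.6
tool_pos: [0.5692, 0.281, 0.0252]
ee_rot: [0.0, 0.68, 0.733, -0.0]
ft_force: [-0.1, -0.7, 0.5]
width: 0.501
gripper_force: 0.0
```

Emit:
{"op": "servo_tool", "data": {"moves": "0 0 0 0;0 0 0 0;0 0 0 0;0 0 0 0;0 0 0 0", "claw": 1}}

```text
clock: 7.1
tool_pos: [0.5687, 0.281, 0.0255]
ee_rot: [-0.0, 0.68, 0.733, -0.0]
ft_force: [-5.1, 0.0, 4.5]
width: 0.1
gripper_force: 29.5
```

```bash
python3 - <<'E'
from h import *
s,im=snap("wrist","w4");print(s["tool_pos"],s["width"],s["gripper_force"],s["ft_force"])
im=im[150:400,170:400];cv2.imwrite("pics/c2.png",cv2.resize(im,None,fx=2.4,fy=2.4,interpolation=cv2.INTER_CUBIC))
E
```

```text
[0.56874001 0.28095771 0.02553578] 0.10027374888015249 29.51349914073944 [-5.0692874   0.01533655  4.45672419]
```

View pics/c2.png

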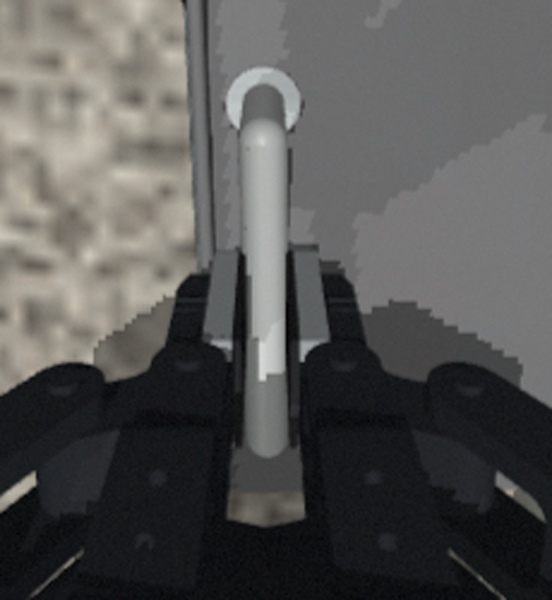

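The bar now sits between the pads but only near their tips. So the real tips lie about 20 mm behind the reported TCP. I'll regrip 5 mm lower and pull slowly.

Emit:
{"op": "servo_tool", "data": {"moves": "0 0 0 0;0 0 0 0;0 0 0.003 0;0 0 0.003 0;0 0 0 0", "claw": 0.3}}

```text
clock: 7.65
tool_pos: [0.569, 0.2809, 0.0189]
ee_rot: [-0.0, 0.68, 0.733, -0.0]
ft_force: [-0.3, -0.3, -0.4]
width: 0.35
gripper_force: 0.0
```

Emit:
{"op": "servo_tool", "data": {"moves": "0 0 0 0;0 0 0 0;0 0 0 0;0 0 0 0;0 0 0 0", "claw": 1}}

```text
clock: 8.15
tool_pos: [0.5687, 0.2809, 0.0195]
ee_rot: [-0.0, 0.68, 0.733, -0.0]
ft_force: [-4.8, -1.6, 3.2]
width: 0.1
gripper_force: 29.5
```

Emit:
{"op": "servo_tool", "data": {"moves": "0 -0.002 0 0;0 -0.003 0 0;0 -0.005 0 0;0 -0.005 0 0;0 -0.005 0 0"}}

```text
clock: 8.65
tool_pos: [0.5489, 0.2792, 0.0195]
ee_rot: [0.0, 0.68, 0.733, -0.0]
ft_force: [2.9, -1.8, -1.4]
width: 0.101
gripper_force: 29.3
```

Emit:
{"op": "servo_tool", "data": {"moves": "0 -0.005 0 0;0 -0.005 0 0;0 -0.005 0 0;0 -0.005 0 0;0 -0.005 0 0"}}

```text
clock: 9.15
tool_pos: [0.524, 0.277, 0.0195]
ee_rot: [0.0, 0.681, 0.733, -0.0]
ft_force: [3.2, -5.2, -1.0]
width: 0.101
gripper_force: 29.4
```

Emit:
{"op": "servo_tool", "data": {"moves": "0 -0.005 0 0;0 -0.005 0 0;0 -0.005 0 0;0 -0.005 0 0;0 -0.005 0 0"}}

```text
clock: 9.65
tool_pos: [0.4991, 0.2748, 0.0195]
ee_rot: [0.0, 0.681, 0.733, -0.0]
ft_force: [3.2, -7.8, -0.5]
width: 0.099
gripper_force: 29.4
```

Emit:
{"op": "servo_tool", "data": {"moves": "0 -0.005 0 0;0 -0.005 0 0;0 -0.005 0 0;0 -0.005 0 0;0 -0.005 0 0"}}

```text
clock: 10.15
tool_pos: [0.4742, 0.2725, 0.0195]
ee_rot: [0.001, 0.681, 0.733, -0.001]
ft_force: [3.6, -9.6, 0.3]
width: 0.099
gripper_force: 29.4
```

Emit:
{"op": "servo_tool", "data": {"moves": "0 -0.004 0 0;0 -0.003 0 0;0 -0.002 0 0;0 -0.002 0 0;0 -0.002 0 0"}}

```text
clock: 10.65
tool_pos: [0.4613, 0.2714, 0.0195]
ee_rot: [0.001, 0.681, 0.732, -0.001]
ft_force: [3.4, -11.9, 0.8]
width: 0.101
gripper_force: 29.5
```

Emit:
{"op": "servo_tool", "data": {"moves": "0 -0.002 0 0;0 -0.002 0 0;0 -0.002 0 0;0 -0.002 0 0;0 -0.001 0 0"}}

```text
clock: 11.15
tool_pos: [0.4522, 0.2706, 0.0195]
ee_rot: [0.001, 0.681, 0.732, -0.001]
ft_force: [3.4, -12.6, 0.3]
width: 0.102
gripper_force: 29.5
```

Emit:
{"op": "servo_tool", "data": {"moves": "-0.001 -0.001 0 0;-0.001 -0.001 0 0;0 -0.001 0 0;0 -0.001 0 0;0 0 0 0"}}

```text
clock: 11.65
tool_pos: [0.4491, 0.2702, 0.0195]
ee_rot: [0.0, 0.68, 0.733, 0.001]
ft_force: [6.3, -1.1, -3.6]
width: 0.102
gripper_force: 29.3
```

Emit:
{"op": "servo_tool", "data": {"moves": "0 -0.001 0 0;0 0 0 0;0 0 0 0"}}

```text
clock: 11.95
tool_pos: [0.4491, 0.2703, 0.0196]
ee_rot: [0.001, 0.68, 0.733, 0.001]
ft_force: [10.0, 0.2, -8.1]
width: 0.104
gripper_force: 29.2
```

The drawer is at its stop after 0.120 m of travel, and the pull direction gives a yaw of about 5.1°. I'll release, rise and look at the row of wells.

Emit:
{"op": "servo_tool", "data": {"moves": "0 0.001 0 0;0 0 0 0;0 0 0 0;0 0 0 0;0 0 0 0", "claw": -1}}

```text
clock: 12.45
tool_pos: [0.4485, 0.2701, 0.0195]
ee_rot: [-0.0, 0.68, 0.733, -0.0]
ft_force: [-0.1, 0.4, 0.7]
width: 0.94
gripper_force: 0.0
```

Emit:
{"op": "servo_tool", "data": {"moves": "0 0 -0.04 0;0 0 -0.05 0;0 0.02 -0.05 -0.8;0 0.04 -0.05 0;0 0.03 -0.04 0"}}

```text
clock: 12.95
tool_pos: [0.5287, 0.2768, 0.2375]
ee_rot: [0.0, 0.675, 0.738, 0.0]
ft_force: [0.9, 0.6, -1.0]
width: 1.004
gripper_force: 0.0
```

Emit:
{"op": "servo_tool", "data": {"moves": "0 0 0 0;0 0 0 0"}}

```text
clock: 13.15
tool_pos: [0.5283, 0.2767, 0.235]
ee_rot: [0.0, 0.675, 0.737, 0.0]
ft_force: [-1.2, 0.2, -0.9]
width: 1.003
gripper_force: 0.0
```

```bash
python3 - <<'E'
from h import *
s,im=snap("wrist","w5");print(s["clock"],s["tool_pos"],s["ee_rot"],s["ft_force"])
E
```

```text
13.15 [0.52827645 0.27674272 0.2349772 ] [3.04021509e-06 6.75354478e-01 7.37493253e-01 1.73911638e-04] [-1.18190962  0.1877551  -0.93362943]
```

View pics/w5.png

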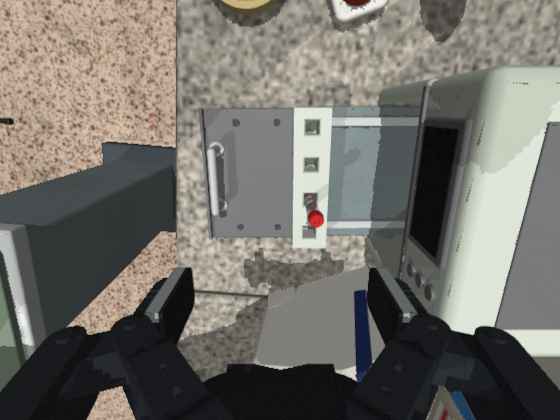

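The wells are at (312,127) w4, (311,165) w3, (310,200) w2 and (309,232) w1. One finished tube with a red cap at (316,218) stands in well 2. The drawer is fully out.

```bash
python3 - <<'E'
from h import *
s=r.sense();C=cam("wrist",s)
for z in(.053,.04,.03):
    p=ray(C,[(312,127),(311,165),(309,232)],z);print(z,p[:,:2].round(4).tolist(),np.linalg.norm(p[0]-p[1]).round(4),np.linalg.norm(p[0]-p[2]).round(4),np.degrees(np.arctan2(-(p[0]-p[2])[0],(p[0]-p[2])[1])))
print("cap",ray(C,(316.5,218.5),.112),ray(C,(316.5,218.5),.09))
for z in(.021,.053):print(ray(C,[(205,110),(213,237),(294,108),(293,247),(331,107),(326,248)],z).round(4).tolist())
im=cv2.imread("pics/top0.png");
# top-cam refined tube colours
hsv=cv2.cvtColor(im,cv2.COLOR_BGR2HSV);sub=hsv[255:290,285:370]
for n,lo,hi in(("g",(45,80,40),(85,255,255)),("p",(125,60,40),(155,255,255)),("pink",(165,60,90),(180,140,255))):
    m=cv2.inRange(sub,lo,hi);k,l,st,ce=cv2.connectedComponentsWithStats(m)
    print(n,[(ce[i]+[285,255],st[i,4]) for i in range(1,k) if st[i,4]>5])
E
```

```text
0.053 [[0.556, 0.3427], [0.56, 0.3005], [0.5675, 0.2173]] 0.0424 0.1259 5.224790534253548
0.04 [[0.5573, 0.3421], [0.5614, 0.2984], [0.5692, 0.2121]] 0.044 0.1306 5.224790534253552
0.03 [[0.5584, 0.3417], [0.5626, 0.2967], [0.5706, 0.2081]] 0.0452 0.1342 5.2247905342535175
cap [[0.56527272 0.25630276 0.112     ]] [[0.56871668 0.24865994 0.09      ]]
[[0.4296, 0.3496, 0.021], [0.4422, 0.1856, 0.021], [0.5353, 0.3612, 0.021], [0.5525, 0.1804, 0.021], [0.5791, 0.3662, 0.021], [0.598, 0.1829, 0.021]]
[[0.4372, 0.3502, 0.053], [0.4488, 0.2, 0.053], [0.534, 0.3608, 0.053], [0.5497, 0.1952, 0.053], [0.5741, 0.3654, 0.053], [0.5914, 0.1975, 0.053]]
g [(array([300.        , 273.82608696]), np.int32(23))]
p [(array([329.89655172, 278.27586207]), np.int32(29))]
pink [(array([321.34782609, 266.73913043]), np.int32(23)), (array([349.89189189, 275.        ]), np.int32(37))]
```

Emit:
{"op": "servo_tool", "data": {"moves": "-0.011 0.017 0.02 0;-0.011 0.017 0.03 0;0 0 0.04 0;0 0 0.04 0;0 0 0.03 0"}}

```text
clock: 13.7
tool_pos: [0.5619, 0.2574, 0.0717]
ee_rot: [-0.001, 0.675, 0.738, -0.002]
ft_force: [0.7, -0.1, 0.6]
width: 0.999
gripper_force: 0.0
```

Emit:
{"op": "servo_tool", "data": {"moves": "0 0 0.02 0;0 0 0.01 0;0 0 0 0"}}

```text
clock: 14.0
tool_pos: [0.5628, 0.2576, 0.0437]
ee_rot: [-0.0, 0.675, 0.738, -0.001]
ft_force: [-0.1, 0.3, -0.1]
width: 1.0
gripper_force: 0.0
```

Emit:
{"op": "servo_tool", "data": {"moves": "0 0 0 0;0 0 0 0;0 0 0 0;0 0 0 0;0 0 0 0", "claw": 1, "newtons": 25}}

```text
clock: 14.5
tool_pos: [0.5641, 0.258, 0.0453]
ee_rot: [0.0, 0.675, 0.738, 0.0]
ft_force: [-0.5, -0.5, 0.8]
width: 0.186
gripper_force: 24.3
```

Emit:
{"op": "servo_tool", "data": {"moves": "0 0 0 0;0 0 0 0;0 0 0 0"}}

```text
clock: 14.8
tool_pos: [0.5641, 0.2579, 0.0451]
ee_rot: [0.0, 0.675, 0.738, 0.0]
ft_force: [-0.6, -0.0, 3.3]
width: 0.188
gripper_force: 24.4
```

Held by the cap. I'll lift it and carry it over to the rack.

Emit:
{"op": "servo_tool", "data": {"moves": "0 0 -0.02 0;0 0 -0.045 0;0 0 -0.045 0;0 0 -0.045 0;0 0 -0.045 0"}}

```text
clock: 15.3
tool_pos: [0.5636, 0.2577, 0.2469]
ee_rot: [0.0, 0.675, 0.738, -0.0]
ft_force: [0.6, -0.9, 0.4]
width: 0.185
gripper_force: 24.3
```

Emit:
{"op": "servo_tool", "data": {"moves": "-0.02 -0.014 0 0;-0.035 -0.016 0 0;-0.045 -0.016 0 0;-0.045 -0.016 0 0;-0.045 -0.016 0 0"}}

```text
clock: 15.8
tool_pos: [0.5021, 0.0602, 0.245]
ee_rot: [0.0, 0.675, 0.738, -0.0]
ft_force: [1.4, -1.1, -0.0]
width: 0.184
gripper_force: 24.4
```

Emit:
{"op": "servo_tool", "data": {"moves": "-0.045 -0.014 0 0;-0.045 -0.014 0 0;-0.045 -0.014 0 0;-0.045 -0.014 0 0;-0.045 -0.014 0 0"}}

```text
clock: 16.3
tool_pos: [0.4524, -0.1702, 0.2451]
ee_rot: [0.0, 0.675, 0.738, 0.0]
ft_force: [1.2, 0.1, -0.0]
width: 0.188
gripper_force: 24.4
```

Emit:
{"op": "servo_tool", "data": {"moves": "-0.045 -0.012 0 0;-0.045 -0.012 0 0;-0.045 -0.012 0 0;-0.04 0 0 0;-0.024 0 0 0"}}

```text
clock: 16.8
tool_pos: [0.4338, -0.3729, 0.2448]
ee_rot: [0.0, 0.676, 0.737, -0.0]
ft_force: [0.5, 0.5, -0.1]
width: 0.183
gripper_force: 24.4
```

Emit:
{"op": "servo_tool", "data": {"moves": "0 0 0 0;0 0 0 0"}}

```text
clock: 17.0
tool_pos: [0.4346, -0.3698, 0.2447]
ee_rot: [-0.0, 0.675, 0.737, 0.0]
ft_force: [-0.4, -0.5, 0.2]
width: 0.186
gripper_force: 24.4
```

```bash
python3 - <<'E'
from h import *
s,im=snap("wrist","w6");print(s["clock"],s["tool_pos"],s["ee_rot"],s["ft_force"],s["width"])
snap("top","t1")
E
```

```text
17.0 [ 0.43459629 -0.36977202  0.24467539] [-3.37492573e-04  6.75415607e-01  7.37437213e-01  3.41788337e-05] [-0.38486075 -0.45233292  0.19733655] 0.18559289214211655
```

View pics/w6.png

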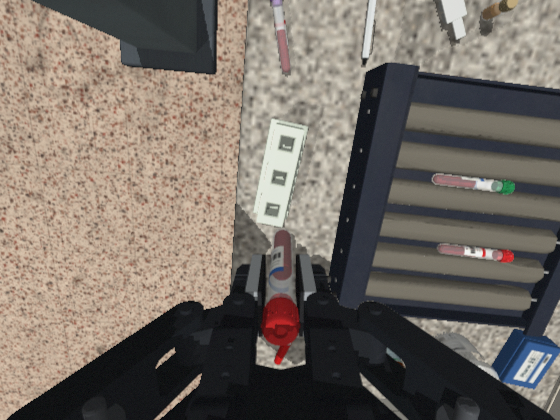

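The held tube hangs straight, with its foot at (283,235). The rack's places are at (288,143), (279,178) and (272,210). The purple tube's foot is at (287,70).

```bash
python3 - <<'E'
from h import *
s=r.sense();C=cam("wrist",s);im=cv2.imread("pics/w6.png")
g=cv2.cvtColor(im,cv2.COLOR_BGR2GRAY)[115:230,250:312]
poly=np.zeros_like(g);w=cv2.morphologyEx((g>200).astype(np.uint8),cv2.MORPH_OPEN,np.ones((2,2)));cn,_=cv2.findContours(w,0,2);c=max(cn,key=cv2.contourArea);cv2.drawContours(poly,[cv2.convexHull(c)],-1,1,-1)
m=((g<150)&(cv2.erode(poly,np.ones((7,7)))>0)).astype(np.uint8);n,l,st,ce=cv2.connectedComponentsWithStats(m)
U=[]
for i in range(1,n):
    if st[i,4]>25:
        x,y,ww,hh,a=st[i];U.append((x+ww/2-.5+250,y+hh/2-.5+115));print(U[-1],st[i],ce[i]+[250,115])
p=ray(C,U,.048);print(p.round(4),np.linalg.norm(np.diff(p,axis=0),axis=1))
d=p[0]-p[-1];print("yaw",np.degrees(np.arctan2(-d[0],d[1])))
print("purple",ray(C,[(278,3),(287,71)],.0075).round(4))
print("foot held", tri([(C,(283,236)),]) if 0 else proj(C,[s["tool_pos"]-[0,0,.024]]))
E
```

```text
(np.float64(286.5), np.float64(143.5)) [ 29  21  16  16 161] [286.21118012 142.72049689]
(np.float64(279.0), np.float64(177.0)) [ 22  55  15  15 142] [278.63380282 177.33802817]
(np.float64(272.0), np.float64(209.0)) [ 15  88  15  13 128] [271.453125  209.7109375]
[[ 0.4377 -0.3249  0.048 ]
 [ 0.4324 -0.3657  0.048 ]
 [ 0.4272 -0.4075  0.048 ]] [0.04121698 0.04212252]
yaw -7.2635045621727174
purple [[ 0.4141 -0.1718  0.0075]
 [ 0.4312 -0.2421  0.0075]]
foot held [[281.29549464 234.59304285]]
```

Emit:
{"op": "servo_tool", "data": {"moves": "0.0043 -0.0027 0.04 0;0 0 0.045 0;0 0 0.045 0;0 0 0.03 0;0 0 0 0"}}

```text
clock: 17.6
tool_pos: [0.4308, -0.364, 0.0823]
ee_rot: [-0.003, 0.675, 0.738, -0.0]
ft_force: [-0.3, -0.3, 1.3]
width: 0.187
gripper_force: 24.4
```

Emit:
{"op": "servo_tool", "data": {"moves": "0 0 0 0;0 0 0.01 0;0 0 0.005 0;0 0 0.005 0;0 0 0 0"}}

```text
clock: 18.1
tool_pos: [0.4316, -0.3659, 0.0647]
ee_rot: [-0.0, 0.675, 0.738, -0.0]
ft_force: [0.5, -0.3, 0.1]
width: 0.183
gripper_force: 24.4
```

Emit:
{"op": "servo_tool", "data": {"moves": "0 0 0.006 0;0 0 0.006 0;0 0 0.006 0;0 0 0.004 0;0 0 0.002 0"}}

```text
clock: 18.6
tool_pos: [0.4316, -0.3658, 0.0405]
ee_rot: [-0.0, 0.675, 0.738, -0.0]
ft_force: [-0.3, -0.7, 0.0]
width: 0.179
gripper_force: 24.4
```

Emit:
{"op": "servo_tool", "data": {"moves": "0 0 0.002 0;0 0 0 0"}}

```text
clock: 18.8
tool_pos: [0.4317, -0.3659, 0.0389]
ee_rot: [-0.0, 0.675, 0.738, -0.0]
ft_force: [0.4, -0.6, -0.9]
width: 0.186
gripper_force: 24.4
```

The tube is seated with the foot down. I'll release it, rise and look at the waiting tubes.

Emit:
{"op": "servo_tool", "data": {"moves": "0 0 0 0;0 0 0 0;0 0 0 0;0 0 -0.02 0;0 0 -0.04 0", "claw": 0.2, "newtons": 20}}

```text
clock: 19.3
tool_pos: [0.4308, -0.365, 0.0979]
ee_rot: [-0.002, 0.675, 0.738, -0.0]
ft_force: [0.4, -0.1, 1.0]
width: 0.402
gripper_force: 0.0
```

Emit:
{"op": "servo_tool", "data": {"moves": "0 0 -0.05 0;0.03 0.003 -0.04 0;0.045 0.004 -0.02 0;0.045 0.004 0 0;0.035 0.003 0 0"}}

```text
clock: 19.8
tool_pos: [0.432, -0.2079, 0.2097]
ee_rot: [0.0, 0.675, 0.738, 0.001]
ft_force: [1.8, 0.1, -0.2]
width: 0.403
gripper_force: 0.0
```

Emit:
{"op": "servo_tool", "data": {"moves": "0 0 0 0;0 0 0 0"}}

```text
clock: 20.0
tool_pos: [0.4322, -0.21, 0.2092]
ee_rot: [0.0, 0.675, 0.738, -0.0]
ft_force: [-0.4, -0.9, -0.5]
width: 0.399
gripper_force: 0.0
```

```bash
cat > tubes.py <<'E'
from h import *
def blobs(im,C,z=.0085):
    hsv=cv2.cvtColor(im,cv2.COLOR_BGR2HSV);out={}
    for n,lo,hi in(("green",(50,110,50),(85,255,255)),("purple",(122,80,60),(155,255,255)),("pink",(165,50,90),(180,170,255))):
        m=cv2.inRange(hsv,lo,hi);k,l,st,ce=cv2.connectedComponentsWithStats(m)
        for i in range(1,k):
            if st[i,4]>60: print(n,ce[i].round(1),st[i],ray(C,ce[i],z)[0].round(4))
E
python3 - <<'E'
from tubes import *
s,im=snap("wrist","w7");C=cam("wrist",s);print(s["clock"],s["tool_pos"],s["ee_rot"].round(3));blobs(im,C)
E
```

```text
20.0 [ 0.43219663 -0.20998188  0.20920398] [ 0.     0.675  0.738 -0.   ]
green [276.3  65. ] [269  58  15  15 171] [ 0.4156 -0.0825  0.0085]
green [486.8 322.7] [479 316  15  14 136] [ 0.7507 -0.3957  0.0085]
purple [265.8 140.1] [260 134  13  13 150] [ 0.4102 -0.1646  0.0085]
pink [291.9 118.3] [285 100  15  38 226] [ 0.4385 -0.1371  0.0085]
pink [273.3 187.4] [268 171  12  34 193] [ 0.4237 -0.2214  0.0085]
pink [439.8 318.9] [427 313  29  10 100] [ 0.6806 -0.3955  0.0085]
```

View pics/w7.png

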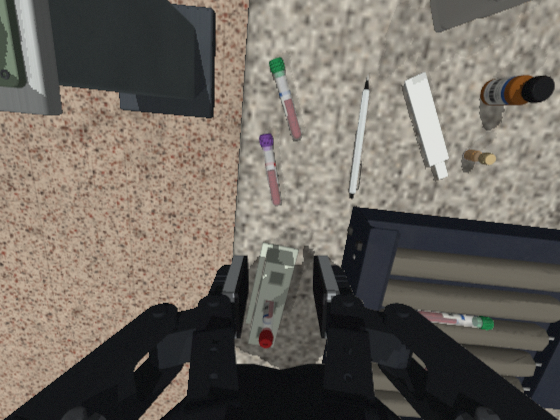

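Green tube: cap at (276,65), foot at (297,138). Purple tube: cap at (266,140), foot at (277,204). The finished tube stands in the rack at (266,340). The green tube goes first because its foot lies beside the purple cap.

```bash
python3 - <<'E'
from h import *
s=r.sense();C=cam("wrist",s)
p=ray(C,[(276.3,65),(297,138.5)],.0085);d=p[0]-p[1];print(p,np.degrees(np.arctan2(d[1],d[0])),np.linalg.norm(d))
p=ray(C,[(265.8,140),(277,204.5)],.0085);d=p[0]-p[1];print(p,np.degrees(np.arctan2(d[1],d[0])),np.linalg.norm(d))
R_=q2R(s["ee_rot"]);print(np.degrees(np.arctan2(R_[1,0],R_[0,0])))
E
```

```text
[[ 0.41566397 -0.0833709   0.0085    ]
 [ 0.44679393 -0.16028923  0.0085    ]] 112.03388839388775 0.08297894401417635
[[ 0.41001231 -0.16528166  0.0085    ]
 [ 0.43005926 -0.2440975   0.0085    ]] 104.2706749794007 0.08132538053532444
95.04890979724834
```

Emit:
{"op": "servo_tool", "data": {"moves": "0.043 -0.002 0 0;0.043 -0.002 0 0;0.0416 -0.0013 0.02 0;0 0 0.04 -8.5;0 0 0.04 -8.5"}}

```text
clock: 20.55
tool_pos: [0.4162, -0.083, 0.1081]
ee_rot: [0.001, 0.556, 0.831, 0.001]
ft_force: [2.0, -1.6, -1.3]
width: 0.4
gripper_force: 0.0
```

Emit:
{"op": "servo_tool", "data": {"moves": "0 0 0.04 0;0 0 0.03 0;0 0 0.02 0;0 0 0.01 0;0 0 0 0", "claw": 0.3}}

```text
clock: 21.05
tool_pos: [0.4152, -0.0844, 0.0082]
ee_rot: [-0.001, 0.559, 0.829, -0.0]
ft_force: [-0.7, -0.3, 0.2]
width: 0.353
gripper_force: 0.0
```

```bash
python3 - <<'E'
from tubes import *
s,im=snap("wrist","w8");C=cam("wrist",s);print(s["clock"],s["tool_pos"],s["ee_rot"].round(3),s["ft_force"],s["width"]);blobs(im,C)
p=proj(C,[[.4157,-.0834,.0085]]);print(p)
print(shift([.4157,-.0834,-.018]))
E
```

```text
21.05 [ 0.41517208 -0.08435154  0.00816682] [-0.001  0.559  0.829 -0.   ] [-0.72316849 -0.31730436  0.16310173] 0.3525430091305222
green [283.4 250.7] [271 236  26  31 689] [ 0.4164 -0.084   0.0085]
pink [285.1 330.5] [281 307   9  50 256] [ 0.4396 -0.1379  0.0085]
[[282.67021373 249.44277523]]
[0.00067466 0.00051765 0.02703533]
```

Well aligned: the measured cap position is within about 1 mm of the TCP. I'll go down in small steps, watching for contact.

Emit:
{"op": "servo_tool", "data": {"moves": "0.0005 0.001 0.008 0;0 0 0.006 0;0 0 0.004 0;0 0 0 0"}}

```text
clock: 21.5
tool_pos: [0.4172, -0.083, -0.0087]
ee_rot: [-0.001, 0.559, 0.829, -0.0]
ft_force: [0.3, -0.3, 0.7]
width: 0.351
gripper_force: 0.0
```

Emit:
{"op": "servo_tool", "data": {"moves": "0 0 0.003 0;0 0 0 0"}}

```text
clock: 21.7
tool_pos: [0.418, -0.0832, -0.0109]
ee_rot: [-0.001, 0.559, 0.829, -0.001]
ft_force: [-0.2, -0.4, 0.5]
width: 0.353
gripper_force: 0.0
```

Emit:
{"op": "servo_tool", "data": {"moves": "0 0 0.003 0;0 0 0 0"}}

```text
clock: 21.9
tool_pos: [0.4188, -0.0833, -0.0133]
ee_rot: [-0.002, 0.559, 0.829, -0.001]
ft_force: [0.2, -0.1, 0.1]
width: 0.354
gripper_force: 0.0
```

Emit:
{"op": "servo_tool", "data": {"moves": "0 0 0.004 0;0 0 0.003 0;0 0 0 0"}}

```text
clock: 22.2
tool_pos: [0.4205, -0.0837, -0.0192]
ee_rot: [-0.004, 0.559, 0.829, -0.002]
ft_force: [0.1, -1.1, -0.7]
width: 0.35
gripper_force: 0.0
```

```bash
python3 - <<'E'
from tubes import *
s,im=snap("wrist","w9");C=cam("wrist",s);print(s["clock"],s["tool_pos"],s["ee_rot"].round(3),s["joint_positions"].round(3),s["ft_force"].round(1));blobs(im,C)
E
```

```text
22.2 [ 0.42050153 -0.0837116  -0.01917686] [-0.004  0.559  0.829 -0.002] [ 1.22e-01  9.79e-01 -0.00e+00  2.17e+00 -2.35e-01  1.00e-03  7.42e-01] [ 0.1 -1.1 -0.7]
green [273.4 271.3] [258 254  32  36 959] [ 0.4164 -0.0841  0.0085]
pink [276.1 350.3] [271 336  12  33 192] [ 0.4365 -0.1308  0.0085]
```

Joint 6 is at its lower limit here, which pushes the tool outward a little, but the cap is still between the fingers. I'll go slightly lower and close.

Emit:
{"op": "servo_tool", "data": {"moves": "0 0 0.003 0;0 0 0 0"}}

```text
clock: 22.45
tool_pos: [0.4213, -0.0839, -0.0215]
ee_rot: [-0.004, 0.559, 0.829, -0.002]
ft_force: [-0.2, 0.0, 0.4]
width: 0.351
gripper_force: 0.0
```

Emit:
{"op": "servo_tool", "data": {"moves": "0 0 0 0;0 0 0 0;0 0 0 0;0 0 0 0", "claw": 1}}

```text
clock: 22.85
tool_pos: [0.4213, -0.0838, -0.0212]
ee_rot: [-0.004, 0.559, 0.829, -0.002]
ft_force: [0.3, -0.4, 0.4]
width: 0.181
gripper_force: 23.2
```

Emit:
{"op": "servo_tool", "data": {"moves": "0 0 -0.005 0;0 0 -0.02 0;0 0 -0.03 0;0 0 -0.04 0;0 0 -0.04 0"}}

```text
clock: 23.35
tool_pos: [0.4219, -0.084, 0.1155]
ee_rot: [-0.004, 0.559, 0.829, -0.002]
ft_force: [1.5, -0.4, 0.7]
width: 0.183
gripper_force: 23.2
```

```bash
python3 - <<'E'
from tubes import *
s,im=snap("wrist","w10");C=cam("wrist",s);print(s["clock"],s["tool_pos"],s["ee_rot"].round(3),s["width"],s["gripper_force"],s["ft_force"].round(1));blobs(im,C)
cs,ims=None,r.read_camera("scene");cv2.imwrite("pics/s1.png",ims);Cs=cam("scene");print(proj(Cs,[s["tool_pos"]]))
c=im[200:420,150:410];p=proj(Cs,[s["tool_pos"]])[0].astype(int);d=ims[max(0,p[1]-80):p[1]+80,max(0,p[0]-80):p[0]+80]
a=cv2.resize(c,(472,400));b=cv2.resize(d,(int(d.shape[1]*300/d.shape[0]),300));b=cv2.copyMakeBorder(b,0,100,0,0,0);cv2.imwrite("pics/c3.png",np.hstack([a,b]))
E
```

```text
23.35 [ 0.42192283 -0.08399046  0.11545496] [-0.004  0.559  0.829 -0.002] 0.1831785614149924 23.203853238214265 [ 1.5 -0.4  0.7]
green [279.9 273. ] [265 255  32  37 960] [ 0.4488 -0.1556  0.0085]
pink [279.2 353.1] [274 337  12  32 203] [ 0.4861 -0.25    0.0085]
[[331.7119424  187.39784512]]
```

Gripped by the cap, and the tube is still level: cap at (280,273), body at (279,353). To turn it cap up, I'll put its foot under the drawer's handle bar and lift, so the tube pivots in the pads. First comes the transit to the front of the handle.

Emit:
{"op": "servo_tool", "data": {"moves": "0 0 -0.04 -8.12;0 0 -0.04 -8.12;0 0 -0.01 -8.12;0 0 0 -8.12;0 0 0 -8.12"}}

```text
clock: 23.95
tool_pos: [0.4231, -0.0841, 0.2041]
ee_rot: [-0.004, 0.233, 0.972, -0.0]
ft_force: [-0.4, -0.3, -0.8]
width: 0.181
gripper_force: 23.2
```

Emit:
{"op": "servo_tool", "data": {"moves": "0 0 0 -8.12;0 0 0 -8.12;0 0 0 -8.12;0 0 0 -8.12;0 0 0 0"}}

```text
clock: 24.45
tool_pos: [0.4229, -0.0843, 0.2037]
ee_rot: [-0.005, -0.046, 0.999, 0.001]
ft_force: [-0.0, -0.2, -0.1]
width: 0.184
gripper_force: 23.2
```

Emit:
{"op": "servo_tool", "data": {"moves": "-0.0042 0.0472 0 0;-0.0042 0.0472 0 0;-0.0042 0.0472 0 0;-0.0042 0.0472 0 0;-0.0042 0.0472 0 0"}}

```text
clock: 24.95
tool_pos: [0.4225, 0.1547, 0.2042]
ee_rot: [-0.004, -0.042, 0.999, 0.001]
ft_force: [0.4, -0.2, 0.3]
width: 0.18
gripper_force: 23.2
```

Emit:
{"op": "servo_tool", "data": {"moves": "-0.0042 0.0472 0 0;0.03 0.034 0 0;0.03 0.034 0 0;0 0 0.04 0;0 0 0 0"}}

```text
clock: 25.45
tool_pos: [0.355, 0.2622, 0.1625]
ee_rot: [-0.006, -0.044, 0.999, -0.001]
ft_force: [0.6, -1.1, 0.4]
width: 0.181
gripper_force: 23.2
```

```bash
python3 - <<'E'
from tubes import *
s,im=snap("wrist","w11");C=cam("wrist",s);R_=q2R(s["ee_rot"]);print(s["clock"],s["tool_pos"],np.degrees(np.arctan2(R_[1,0],R_[0,0])),s["joint_positions"].round(2),s["width"],s["gripper_force"]);blobs(im,C)
print(shift([.357,.262,.0105]))
E
```

```text
25.45 [0.35503238 0.26215314 0.16250919] -174.9673115859943 [-0.62  0.6  -0.13  2.    0.13  0.57  0.82] 0.180545251593811 23.220520794031927
green [280.3 273. ] [266 255  31  37 955] [0.4561 0.2712 0.0085]
pink [277.2 346.9] [272 337  15  25 106] [0.5639 0.2766 0.0085]
[-2.54432036e-03  8.74267774e-05  1.53738808e-01]
```

Emit:
{"op": "servo_tool", "data": {"moves": "0.002 0 0.04 0;0 0 0.04 0;0 0 0.035 0;0 0 0.025 0;0 0 0.012 0"}}

```text
clock: 26.0
tool_pos: [0.3545, 0.2616, 0.0121]
ee_rot: [-0.004, -0.043, 0.999, 0.0]
ft_force: [0.2, -0.0, 0.3]
width: 0.183
gripper_force: 23.2
```

Emit:
{"op": "servo_tool", "data": {"moves": "0 0 0 0;0 0 0 0"}}

```text
clock: 26.2
tool_pos: [0.3545, 0.2624, 0.014]
ee_rot: [-0.004, -0.044, 0.999, 0.001]
ft_force: [0.3, 0.0, -1.0]
width: 0.183
gripper_force: 23.2
```

```bash
python3 - <<'E'
from tubes import *
s,im=snap("wrist","w12");C=cam("wrist",s);print(s["clock"],s["tool_pos"],s["ee_rot"].round(3),s["ft_force"].round(1),s["joint_positions"].round(3))
cv2.imwrite("pics/s2.png",r.read_camera("scene"));P=proj(cam("scene"),[s["tool_pos"],[.449,.27,.052]]);print(P)
im2=cv2.imread("pics/s2.png");p=P[1].astype(int);d=im2[p[1]-60:p[1]+50,p[0]-70:p[0]+70]
cv2.imwrite("pics/c4.png",np.hstack([cv2.resize(im[180:420,170:400],(400,417)),cv2.copyMakeBorder(cv2.resize(d,(400,314)),0,103,0,0,0)]))
E
```

```text
26.2 [0.3544994  0.26236465 0.01398334] [-0.004 -0.044  0.999  0.001] [ 0.3  0.  -1. ] [-0.685  0.903 -0.036  2.126  0.186  0.12   0.766]
[[306.35385525 300.97388877]
 [267.57046807 279.7698823 ]]
```

View pics/c4.png

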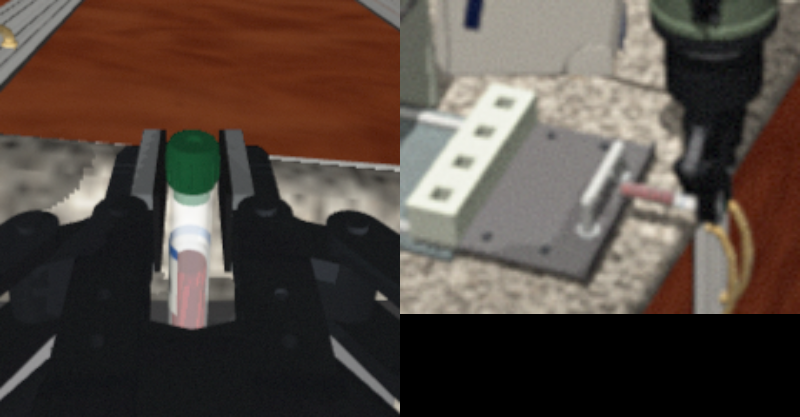

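The scene view shows the level tube with its foot just in front of the bar's middle, but a few millimetres too high. I'll lower it and slide it under the bar.

Emit:
{"op": "servo_tool", "data": {"moves": "0 0 0.005 0;0 0 0 0;-0.008 0 0 0;-0.01 0 0 0;-0.008 0 0 0"}}

```text
clock: 26.8
tool_pos: [0.3806, 0.265, 0.0078]
ee_rot: [-0.004, -0.045, 0.999, 0.001]
ft_force: [0.3, 0.6, -0.9]
width: 0.181
gripper_force: 23.2
```

Emit:
{"op": "servo_tool", "data": {"moves": "0 0 0 0;0 0 0 0"}}

```text
clock: 27.0
tool_pos: [0.3793, 0.2648, 0.0077]
ee_rot: [-0.004, -0.045, 0.999, 0.001]
ft_force: [-0.9, -0.9, -0.4]
width: 0.181
gripper_force: 23.2
```

Emit:
{"op": "servo_tool", "data": {"moves": "-0.003 0 -0.002 0;0 0 -0.004 0;0 0 -0.005 0;0 0 -0.005 0;0 0 -0.004 0"}}

```text
clock: 27.5
tool_pos: [0.3825, 0.2653, 0.0282]
ee_rot: [-0.004, -0.045, 0.999, 0.001]
ft_force: [2.2, -0.1, -3.4]
width: 0.185
gripper_force: 21.2
```

```bash
python3 - <<'E'
from tubes import *
s,im=snap("wrist","w13");C=cam("wrist",s);print(s["tool_pos"],s["ft_force"].round(1),s["width"]);blobs(im,C)
E
```

```text
[0.38249684 0.26526499 0.02821285] [ 2.2 -0.1 -3.4] 0.1848539122038149
green [280.2 271.7] [265 253  31  38 965] [0.4078 0.2677 0.0085]
pink [281.  340.4] [276 326  12  30 147] [0.4657 0.2735 0.0085]
```

It's pivoting: the force is −3.4 N and the body has moved up in the picture. I'll continue along the arc.

Emit:
{"op": "servo_tool", "data": {"moves": "-0.001 0 -0.004 0;-0.001 0 -0.005 0;-0.001 0 -0.004 0;-0.001 0 -0.004 0;-0.001 0 -0.003 0"}}

```text
clock: 28.05
tool_pos: [0.3877, 0.2656, 0.048]
ee_rot: [-0.004, -0.045, 0.999, 0.001]
ft_force: [0.7, 0.6, -1.6]
width: 0.183
gripper_force: 20.8
```

Emit:
{"op": "servo_tool", "data": {"moves": "-0.001 0 -0.003 0;-0.002 0 -0.004 0;-0.002 0 -0.003 0;-0.002 0 -0.003 0;-0.002 0 -0.003 0"}}

```text
clock: 28.55
tool_pos: [0.3969, 0.2664, 0.0638]
ee_rot: [-0.004, -0.045, 0.999, 0.001]
ft_force: [-0.1, 0.3, -2.2]
width: 0.181
gripper_force: 20.4
```

Emit:
{"op": "servo_tool", "data": {"moves": "-0.002 0 -0.003 0;-0.002 0 -0.003 0;-0.002 0 -0.002 0;-0.002 0 -0.002 0;0 0 0 0"}}

```text
clock: 29.05
tool_pos: [0.405, 0.2671, 0.0737]
ee_rot: [-0.004, -0.045, 0.999, 0.001]
ft_force: [-2.4, -0.2, -0.7]
width: 0.18
gripper_force: 20.2
```

```bash
python3 - <<'E'
from tubes import *
s,im=snap("wrist","w14");C=cam("wrist",s);print(s["tool_pos"],s["ft_force"].round(1),s["width"]);blobs(im,C)
E
```

```text
[0.40503615 0.2670894  0.07367107] [-2.4 -0.2 -0.7] 0.18020803219592277
green [280.2 266. ] [265 250  31  33 771] [0.4501 0.2715 0.0085]
```

Emit:
{"op": "servo_tool", "data": {"moves": "0.004 0 -0.007 0;0.005 0 -0.009 0;0.005 0 -0.009 0;0.006 0 -0.01 0;0 0 -0.02 0"}}

```text
clock: 29.6
tool_pos: [0.3841, 0.2651, 0.1293]
ee_rot: [-0.005, -0.045, 0.999, 0.001]
ft_force: [0.9, 0.2, 0.1]
width: 0.184
gripper_force: 20.3
```

Emit:
{"op": "servo_tool", "data": {"moves": "0 0 -0.04 8.2;0 0 -0.04 8.2;0 0 -0.025 8.2;0 0 0 8.2;0 0 0 8.2"}}

```text
clock: 30.1
tool_pos: [0.386, 0.2652, 0.2351]
ee_rot: [-0.004, 0.311, 0.951, 0.0]
ft_force: [0.1, -0.1, -0.7]
width: 0.18
gripper_force: 20.3
```

Emit:
{"op": "servo_tool", "data": {"moves": "0 0 0 8.2;0 0 0 8.2;0 0 0 8.2;0 0 0 8.2;0 0 0 8.2"}}

```text
clock: 30.6
tool_pos: [0.3857, 0.2651, 0.2344]
ee_rot: [-0.004, 0.624, 0.782, -0.002]
ft_force: [0.1, -0.3, 0.1]
width: 0.177
gripper_force: 20.3
```

Emit:
{"op": "servo_tool", "data": {"moves": "0 0 0 8;-0.0003 0.047 0 0;-0.0003 0.047 0 0;-0.0003 0.047 0 0;0 0 0 0"}}

```text
clock: 31.1
tool_pos: [0.5307, 0.2761, 0.2323]
ee_rot: [-0.003, 0.676, 0.737, -0.002]
ft_force: [-0.9, -0.3, -0.1]
width: 0.183
gripper_force: 20.3
```

Emit:
{"op": "servo_tool", "data": {"moves": "0 0 0 0;0 0 0 0"}}

```text
clock: 31.3
tool_pos: [0.5257, 0.277, 0.2329]
ee_rot: [-0.004, 0.675, 0.738, -0.002]
ft_force: [-0.6, -0.2, -0.4]
width: 0.179
gripper_force: 20.3
```

```bash
cat > wells.py <<'E'
from h import *
def wells(im,C,show=True):
    g=cv2.cvtColor(im,cv2.COLOR_BGR2GRAY)
    w=cv2.morphologyEx((g>190).astype(np.uint8),cv2.MORPH_CLOSE,np.ones((3,3)))
    k,l,st,ce=cv2.connectedComponentsWithStats(w)
    pr=proj(C,[[.5617,.28,.053]])[0];best=min((i for i in range(1,k) if st[i,4]>800),key=lambda i:np.hypot(*(ce[i]-pr)))
    cn,_=cv2.findContours((l==best).astype(np.uint8),0,2);hull=np.zeros_like(g);cv2.drawContours(hull,[cv2.convexHull(max(cn,key=cv2.contourArea))],-1,1,-1)
    m=((g<165)&(cv2.erode(hull,np.ones((5,5)))>0)).astype(np.uint8);k,l,st,ce=cv2.connectedComponentsWithStats(m)
    for i in range(1,k):
        x,y,ww,hh,a=st[i]
        if a>40:
            uv=(x+ww/2-.5,y+hh/2-.5);print("dark",uv,(ww,hh),a,ray(C,uv,.053)[0].round(4))
E
python3 - <<'E'
from wells import *;from tubes import blobs
s,im=snap("wrist","w15");C=cam("wrist",s);R_=q2R(s["ee_rot"]);print(s["clock"],s["tool_pos"],np.degrees(np.arctan2(R_[1,0],R_[0,0])),s["width"],s["ft_force"].round(1));blobs(im,C)
wells(im,C)
E
```

```text
31.3 [0.52569255 0.27695774 0.23291018] 95.1577754812609 0.17938340426778457 [-0.6 -0.2 -0.4]
green [280.3 266.3] [265 251  32  32 777] [0.5348 0.1441 0.0085]
dark (np.float64(351.0), np.float64(114.5)) (np.int32(29), np.int32(6)) 103 [0.5934 0.3604 0.053 ]
dark (np.float64(316.0), np.float64(127.5)) (np.int32(15), np.int32(16)) 228 [0.557  0.3434 0.053 ]
dark (np.float64(357.0), np.float64(174.5)) (np.int32(53), np.int32(96)) 4325 [0.611  0.2954 0.053 ]
dark (np.float64(315.0), np.float64(165.5)) (np.int32(15), np.int32(14)) 201 [0.5612 0.3013 0.053 ]
dark (np.float64(313.5), np.float64(200.0)) (np.int32(14), np.int32(13)) 167 [0.5646 0.2602 0.053 ]
dark (np.float64(312.5), np.float64(233.5)) (np.int32(14), np.int32(12)) 150 [0.5687 0.2172 0.053 ]
dark (np.float64(346.5), np.float64(234.0)) (np.int32(34), np.int32(9)) 216 [0.6106 0.2205 0.053 ]
```

View pics/w15.png

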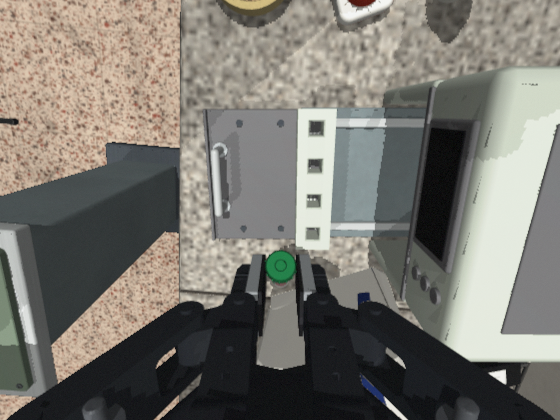

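The cap top shows face-on at (280,266), so the tube is tilted 60° with the cap toward tool +x. The wells are unmoved, with well 4 at (316,127). I'll put the foot in well 4's mouth and lever it upright.

Emit:
{"op": "servo_tool", "data": {"moves": "0.034 0.012 0 0;0.034 0.013 0 0;0.0329 0.0121 0.01 0;0 0 0.04 0;0 0 0.04 0"}}

```text
clock: 31.85
tool_pos: [0.5531, 0.382, 0.1418]
ee_rot: [-0.004, 0.674, 0.739, -0.002]
ft_force: [0.7, 0.9, -1.6]
width: 0.18
gripper_force: 20.3
```

Emit:
{"op": "servo_tool", "data": {"moves": "0 0 0.01 0;0 0 0.01 0;0 0 0 0;0 0 0 0"}}

```text
clock: 32.25
tool_pos: [0.5543, 0.3811, 0.1241]
ee_rot: [-0.004, 0.675, 0.738, -0.001]
ft_force: [-0.2, 0.1, -0.4]
width: 0.181
gripper_force: 20.3
```

```bash
python3 - <<'E'
from wells import *
s,im=snap("wrist","w16");C=cam("wrist",s);print(s["clock"],s["tool_pos"],s["ee_rot"].round(3),s["ft_force"].round(1),shift([.5536,.3808,.0863]))
print(proj(C,[[.557,.3434,.053],[.5612,.3013,.053]]));
try: wells(im,C)
except Exception as e: print(e)
E
```

```text
32.25 [0.55426216 0.38106673 0.12408559] [-0.004  0.675  0.738 -0.001] [-0.2  0.1 -0.4] [-0.00032275 -0.00046094  0.0377487 ]
[[280.92556736 253.99246094]
 [281.35619846 295.98118942]]
dark (np.float64(339.5), np.float64(76.0)) (np.int32(54), np.int32(63)) 2499 [0.5864 0.4889 0.053 ]
```

Emit:
{"op": "servo_tool", "data": {"moves": "0 0 0.01 0;0 0 0.01 0;0 0 0.006 0;0 0 0 0"}}

```text
clock: 32.7
tool_pos: [0.553, 0.3805, 0.0951]
ee_rot: [-0.004, 0.675, 0.738, -0.003]
ft_force: [0.1, -0.2, -0.2]
width: 0.18
gripper_force: 20.3
```

Emit:
{"op": "servo_tool", "data": {"moves": "0 0 0.004 0;0 0 0.004 0;0 0 0.003 0;0 0 0 0"}}

```text
clock: 33.1
tool_pos: [0.5533, 0.3807, 0.0849]
ee_rot: [-0.004, 0.675, 0.738, -0.003]
ft_force: [0.3, 0.3, -1.0]
width: 0.179
gripper_force: 20.3
```

The foot is in the mouth with no contact force. Now I'll lever.

Emit:
{"op": "servo_tool", "data": {"moves": "-0.003 0 -0.001 0;-0.003 0 -0.001 0;-0.003 0 -0.001 0;-0.003 0 0 0;0 0 0 0"}}

```text
clock: 33.6
tool_pos: [0.5547, 0.3683, 0.0885]
ee_rot: [-0.004, 0.675, 0.738, -0.002]
ft_force: [-0.0, 2.1, -0.2]
width: 0.179
gripper_force: 20.3
```

Emit:
{"op": "servo_tool", "data": {"moves": "-0.004 0 0 0;-0.004 0 0 0;-0.003 0 0 0;-0.003 0 0 0;0 0 0 0"}}

```text
clock: 34.1
tool_pos: [0.5558, 0.3542, 0.0882]
ee_rot: [-0.004, 0.675, 0.738, -0.003]
ft_force: [0.1, 1.6, -1.1]
width: 0.181
gripper_force: 20.0
```

```bash
python3 - <<'E'
from tubes import *
s,im=snap("wrist","w17");C=cam("wrist",s);print(s["clock"],s["tool_pos"],s["ft_force"].round(1),s["width"]);blobs(im,C)
E
```

```text
34.1 [0.55584484 0.35418181 0.08820797] [ 0.1  1.6 -1.1] 0.1807406987105296
green [280.1 264.7] [264 248  33  34 829] [0.5589 0.3013 0.0085]
```

Emit:
{"op": "servo_tool", "data": {"moves": "-0.003 0 0.001 0;-0.003 0 0.001 0;-0.003 0 0.001 0;-0.002 0 0.001 0;0 0 0 0"}}

```text
clock: 34.65
tool_pos: [0.5567, 0.3434, 0.084]
ee_rot: [-0.004, 0.675, 0.738, -0.003]
ft_force: [1.0, 1.5, -1.1]
width: 0.18
gripper_force: 19.7
```

Emit:
{"op": "servo_tool", "data": {"moves": "-0.001 0 0.002 0;0 0 0.002 0;0 0 0.002 0;0 0 0.002 0;0 0 0 0"}}

```text
clock: 35.15
tool_pos: [0.5566, 0.3429, 0.0758]
ee_rot: [-0.004, 0.675, 0.738, -0.003]
ft_force: [0.7, 0.9, -1.3]
width: 0.178
gripper_force: 19.7
```

```bash
python3 - <<'E'
from tubes import *
s,im=snap("wrist","w18");C=cam("wrist",s);print(s["clock"],s["tool_pos"],s["ft_force"].round(1),s["width"]);blobs(im,C)
E
```

```text
35.15 [0.55659838 0.3428525  0.07581499] [ 0.7  0.9 -1.3] 0.1778994282582608
green [280.1 263.9] [264 246  33  37 914] [0.5592 0.2974 0.0085]
```

Emit:
{"op": "servo_tool", "data": {"moves": "0 0 0.001 0;0 0 0.001 0;0 0 0.001 0;0 0 0 0"}}

```text
clock: 35.6
tool_pos: [0.5567, 0.3429, 0.0731]
ee_rot: [-0.004, 0.675, 0.738, -0.002]
ft_force: [1.1, 1.3, -0.6]
width: 0.182
gripper_force: 19.8
```

Emit:
{"op": "servo_tool", "data": {"moves": "0 0 0.001 0;0 0 0.001 0;0 0 0 0"}}

```text
clock: 35.9
tool_pos: [0.5566, 0.3429, 0.0711]
ee_rot: [-0.004, 0.675, 0.738, -0.002]
ft_force: [0.7, 0.8, -0.3]
width: 0.182
gripper_force: 19.9
```

Emit:
{"op": "servo_tool", "data": {"moves": "0 0 0.001 0;0 0 0.001 0;0 0 0.001 0;0 0 0 0"}}

```text
clock: 36.3
tool_pos: [0.5577, 0.3437, 0.0699]
ee_rot: [-0.003, 0.675, 0.738, -0.001]
ft_force: [-2.2, 2.1, 22.1]
width: 0.18
gripper_force: 22.2
```

Emit:
{"op": "servo_tool", "data": {"moves": "0 0 0.001 0;0 0 0.001 0;0 0 0 0"}}

```text
clock: 36.6
tool_pos: [0.5582, 0.3438, 0.0688]
ee_rot: [-0.003, 0.675, 0.738, -0.0]
ft_force: [-1.3, 1.5, 32.2]
width: 0.181
gripper_force: 23.7
```

Floor reached. I'll ease off, open, rise and go back for the purple tube.

Emit:
{"op": "servo_tool", "data": {"moves": "0 0 -0.001 0;0 0 -0.001 0;0 0 -0.001 0;0 0 0 0"}}

```text
clock: 37.0
tool_pos: [0.5571, 0.3429, 0.0697]
ee_rot: [-0.003, 0.675, 0.738, -0.002]
ft_force: [1.4, 0.7, 8.2]
width: 0.182
gripper_force: 21.1
```

Emit:
{"op": "servo_tool", "data": {"moves": "0 0 0 0;0 0 0 0;0 0 0 0;0 0 0 0", "claw": 0.3}}

```text
clock: 37.4
tool_pos: [0.5565, 0.3428, 0.069]
ee_rot: [-0.004, 0.675, 0.738, -0.003]
ft_force: [-0.6, 0.5, 0.0]
width: 0.351
gripper_force: 0.0
```

Emit:
{"op": "servo_tool", "data": {"moves": "0 0 -0.02 0;0 0 -0.04 0;0 0 -0.05 0;0 0 -0.045 0;0 0 0 0"}}

```text
clock: 37.9
tool_pos: [0.5598, 0.3433, 0.2301]
ee_rot: [-0.002, 0.675, 0.738, 0.002]
ft_force: [-0.0, 0.2, -0.4]
width: 0.348
gripper_force: 0.0
```

```bash
python3 - <<'E'
from tubes import *
s,im=snap("wrist","w19");C=cam("wrist",s);print(s["clock"],s["tool_pos"],s["ft_force"].round(1),s["width"])
hsv=cv2.cvtColor(im,cv2.COLOR_BGR2HSV);m=cv2.inRange(hsv,(50,110,50),(85,255,255));k,l,st,ce=cv2.connectedComponentsWithStats(m)
for i in range(1,k):
    if st[i,4]>60: print(ce[i],st[i],ray(C,ce[i],.112),ray(C,ce[i],.105))
print(proj(C,[[.557,.3434,.112]]))
E
```

```text
37.9 [0.55982832 0.34332758 0.23013122] [-0.   0.2 -0.4] 0.3480415187562419
[456.68862912  12.1477152 ] [432   0  48  34 941] [[0.6887997  0.51334942 0.112     ]] [[0.69214661 0.51558166 0.105     ]]
[277.91847826 188.31521739] [271 181  15  16 184] [[0.5558322  0.35260841 0.112     ]] [[0.55591888 0.35089944 0.105     ]]
[[278.28873914 197.53849407]]
```

```bash
python3 - <<'E'
from tubes import *
C=cam("wrist");s,im=snap("scene","s3");Cs=cam("scene")
hsv=cv2.cvtColor(im,cv2.COLOR_BGR2HSV);m=cv2.inRange(hsv,(45,80,40),(88,255,255));k,l,st,ce=cv2.connectedComponentsWithStats(m)
print(proj(Cs,[[.557,.3434,.112]]))
for i in range(1,k):
    if st[i,4]>15:
        x=tri([(C,(277.9,188.3)),(Cs,ce[i])]);print(ce[i],st[i],x,proj(C,x)-[277.9,188.3])
p=proj(Cs,[[.557,.3434,.08]])[0].astype(int);w=cv2.imread("pics/w19.png")
a=cv2.resize(im[p[1]-50:p[1]+50,p[0]-60:p[0]+60],(480,400),interpolation=cv2.INTER_CUBIC);b=cv2.resize(w[130:280,230:330],(267,400),interpolation=cv2.INTER_CUBIC)
cv2.imwrite("pics/c5.png",np.hstack([a,b]))
E
```

```text
[[208.8929455  266.30550105]]
[207.44186047 270.81395349] [205 267   6   9  43] [0.55504786 0.35222252 0.10670165] [[ 0.69799117 -0.5581601 ]]
[111.42553191 300.00531915] [105 292  14  17 188] [0.60726051 0.45578192 0.16046273] [[  86.44930529 -118.28480086]]
[120.05714286 322.17142857] [112 317  17  10  35] [0.60886474 0.44233848 0.09049287] [[ 66.3222848  -92.62055264]]
```

The green tube is seated in well 4: its cap triangulates to (0.555, 0.352, 0.107), at full depth with a slight lean. Now the purple tube.

Emit:
{"op": "servo_tool", "data": {"moves": "-0.03 -0.03 0 0;-0.045 -0.03 0 0;-0.045 -0.02 0 0;-0.045 -0.02 0 0;-0.045 -0.018 0 0"}}

```text
clock: 38.5
tool_pos: [0.4598, 0.1252, 0.224]
ee_rot: [-0.004, 0.674, 0.738, -0.003]
ft_force: [1.5, -1.0, -0.3]
width: 0.355
gripper_force: 0.0
```

Emit:
{"op": "servo_tool", "data": {"moves": "-0.045 -0.018 0 0;-0.045 -0.018 0 0;-0.045 -0.016 0 0;-0.045 -0.012 0 0;-0.045 -0.006 0 0"}}

```text
clock: 39.0
tool_pos: [0.4104, -0.105, 0.2242]
ee_rot: [-0.005, 0.675, 0.738, -0.003]
ft_force: [1.9, -0.0, 0.1]
width: 0.346
gripper_force: 0.0
```

Emit:
{"op": "servo_tool", "data": {"moves": "-0.03 -0.003 0 0;-0.027 -0.003 0 0;0 0 0 -8.6;0 0 0 0;0 0 0 0"}}

```text
out of range
```

```bash
python3 - <<'E'
from tubes import *
s,im=snap("wrist","w20");C=cam("wrist",s);R_=q2R(s["ee_rot"]);print(s["clock"],s["tool_pos"],np.degrees(np.arctan2(R_[1,0],R_[0,0])),s["width"]);blobs(im,C)
print(shift([.4100,-.1653,.01]))
E
```

```text
39.0 [ 0.41038392 -0.10504461  0.22423018] 95.14587894837052 0.3462716856650974
purple [278.4 220.7] [273 215  12  13 125] [ 0.4102 -0.165   0.0085]
pink [284.5 255.3] [282 246   7  20  63] [ 0.4232 -0.2155  0.0085]
[-0.05233856 -0.00189473  0.21450838]
```

Emit:
{"op": "servo_tool", "data": {"moves": "-0.026 -0.001 0 0;-0.0263 -0.001 0 0;0 0 0.03 -8.5;0 0 0.045 -0.7;0 0 0.045 0"}}

```text
clock: 39.55
tool_pos: [0.413, -0.1555, 0.103]
ee_rot: [-0.004, 0.613, 0.79, -0.002]
ft_force: [2.4, -0.6, -1.8]
width: 0.349
gripper_force: 0.0
```

Emit:
{"op": "servo_tool", "data": {"moves": "0 0 0.045 0;0 0 0.03 0;0 0 0.015 0;0 0 0 0;0 0 0 0"}}

```text
clock: 40.05
tool_pos: [0.4123, -0.1553, 0.0148]
ee_rot: [-0.004, 0.613, 0.79, -0.002]
ft_force: [1.4, 0.0, -0.7]
width: 0.351
gripper_force: 0.0
```

```bash
python3 - <<'E'
from tubes import *
s,im=snap("wrist","w21");C=cam("wrist",s);R_=q2R(s["ee_rot"]);print(s["clock"],s["tool_pos"],np.degrees(np.arctan2(R_[1,0],R_[0,0])),s["width"],s["joint_positions"].round(3));blobs(im,C)
print(shift([.4102,-.165,-.0215]))
E
```

```text
40.05 [ 0.41230176 -0.1553482   0.01477067] 104.33272491936499 0.3506602908351815 [ 0.265  0.905  0.039  2.123 -0.235  0.128  0.773]
purple [274.7 258.7] [262 245  26  29 628] [ 0.4104 -0.1652  0.0085]
pink [275.1 336.6] [269 312  12  49 248] [ 0.4252 -0.2236  0.0085]
[-0.00875455 -0.00448267  0.03676123]
```

Emit:
{"op": "servo_tool", "data": {"moves": "-0.0088 -0.0045 0.01 0;0 0 0.008 0;0 0 0.006 0;0 0 0.004 0;0 0 0 0"}}

```text
clock: 40.6
tool_pos: [0.41, -0.1649, -0.0138]
ee_rot: [-0.004, 0.613, 0.79, -0.002]
ft_force: [-0.1, 0.5, 0.2]
width: 0.345
gripper_force: 0.0
```

Emit:
{"op": "servo_tool", "data": {"moves": "0 0 0.004 0;0 0 0.003 0;0 0 0.001 0;0 0 0 0"}}

```text
clock: 41.0
tool_pos: [0.4102, -0.165, -0.0214]
ee_rot: [-0.004, 0.613, 0.79, -0.002]
ft_force: [0.1, 0.7, 0.1]
width: 0.354
gripper_force: 0.0
```

```bash
python3 - <<'E'
from tubes import *
s,im=snap("wrist","w22");C=cam("wrist",s);print(s["clock"],s["tool_pos"],s["ee_rot"].round(3),s["ft_force"].round(1),s["joint_positions"].round(3));blobs(im,C)
print(shift([.4103,-.1651,-.0215]))
E
```

```text
41.0 [ 0.41015243 -0.16499359 -0.02140044] [-0.004  0.613  0.79  -0.002] [0.1 0.7 0.1] [ 0.302  0.985  0.013  2.123 -0.229  0.044  0.788]
purple [281.5 275.9] [ 266  258   32   37 1000] [ 0.4104 -0.1652  0.0085]
pink [282.1 352.5] [277 339  12  29 151] [ 0.4229 -0.2125  0.0085]
[-9.83942584e-05  8.83739301e-05  2.19795624e-04]
```

Emit:
{"op": "servo_tool", "data": {"moves": "0 0 0 0;0 0 0 0;0 0 0 0;0 0 0 0", "claw": 1, "newtons": 20}}

```text
clock: 41.45
tool_pos: [0.4102, -0.1651, -0.0213]
ee_rot: [-0.004, 0.613, 0.79, -0.002]
ft_force: [0.4, 0.9, 0.4]
width: 0.182
gripper_force: 23.6
```

Emit:
{"op": "servo_tool", "data": {"moves": "0 0 -0.01 0;0 0 -0.04 0;0 0 -0.05 0;0 0 -0.05 0;0 0 -0.05 0"}}

```text
clock: 41.95
tool_pos: [0.4113, -0.1652, 0.1816]
ee_rot: [-0.004, 0.613, 0.79, -0.002]
ft_force: [1.7, 0.0, -0.0]
width: 0.181
gripper_force: 23.5
```

Emit:
{"op": "servo_tool", "data": {"moves": "0 0 -0.025 -8.08;0 0 0 -8.08;0 0 0 -8.08;0 0 0 -8.08;0 0 0 -8.08"}}

```text
clock: 42.45
tool_pos: [0.4118, -0.1654, 0.2044]
ee_rot: [-0.004, 0.3, 0.954, -0.001]
ft_force: [1.0, 0.2, -0.4]
width: 0.181
gripper_force: 23.5
```

Emit:
{"op": "servo_tool", "data": {"moves": "0 0 0 -8.08;0 0 0 -8.08;0 0 0 -8.08;0 0 0 -8.08;0 0 0 -8.08"}}

```text
clock: 42.95
tool_pos: [0.4118, -0.1655, 0.2044]
ee_rot: [-0.004, -0.048, 0.999, 0.001]
ft_force: [-0.2, 0.7, -1.1]
width: 0.187
gripper_force: 23.5
```

Emit:
{"op": "servo_tool", "data": {"moves": "-0.0056 0.0453 0 0;-0.0056 0.0453 0 0;-0.0056 0.0453 0 0;-0.0056 0.0453 0 0;-0.0056 0.0453 0 0"}}

```text
clock: 43.45
tool_pos: [0.4193, 0.0642, 0.2047]
ee_rot: [-0.004, -0.045, 0.999, 0.001]
ft_force: [1.4, -0.5, 0.3]
width: 0.18
gripper_force: 23.5
```

Emit:
{"op": "servo_tool", "data": {"moves": "-0.0056 0.0453 0 0;-0.0056 0.0453 0 0;-0.0056 0.0453 0 0;0.03 0.034 0 0;0.03 0.034 0 0"}}

```text
clock: 43.95
tool_pos: [0.3572, 0.2628, 0.2052]
ee_rot: [-0.004, -0.045, 0.999, 0.001]
ft_force: [0.4, 0.8, -0.7]
width: 0.181
gripper_force: 23.5
```

Emit:
{"op": "servo_tool", "data": {"moves": "0 0 0.02 0;0 0 0 0;0 0 0 0"}}

```text
clock: 44.25
tool_pos: [0.3587, 0.2612, 0.1855]
ee_rot: [-0.004, -0.044, 0.999, 0.001]
ft_force: [0.1, 0.6, -1.1]
width: 0.18
gripper_force: 23.5
```

```bash
python3 - <<'E'
from tubes import *
s,im=snap("wrist","w23");C=cam("wrist",s);R_=q2R(s["ee_rot"]);print(s["clock"],s["tool_pos"],np.degrees(np.arctan2(R_[1,0],R_[0,0])),s["joint_positions"].round(2),s["width"],s["gripper_force"]);blobs(im,C)
print(shift([.3545,.2624,.009]))
E
```

```text
44.25 [0.35872497 0.26122395 0.18547629] -174.92067244361303 [-0.6   0.56 -0.16  1.96  0.13  0.64  0.82] 0.17993746448227693 23.484887026716024
purple [279.7 280.2] [266 265  30  30 670] [0.4839 0.2721 0.0085]
pink [279.2 351.7] [274 340  11  30 144] [0.5977 0.2814 0.0085]
[0.00297072 0.00118478 0.1766444 ]
```

Emit:
{"op": "servo_tool", "data": {"moves": "0.003 0.001 0.045 0;0 0 0.045 0;0 0 0.045 0;0 0 0.03 0;0 0 0.012 0"}}

```text
clock: 44.8
tool_pos: [0.3539, 0.2619, 0.006]
ee_rot: [-0.005, -0.044, 0.999, 0.0]
ft_force: [0.1, -0.2, -0.7]
width: 0.182
gripper_force: 23.5
```

Emit:
{"op": "servo_tool", "data": {"moves": "0 0 0 0;0 0 0 0"}}

```text
clock: 45.0
tool_pos: [0.3544, 0.2627, 0.0087]
ee_rot: [-0.004, -0.044, 0.999, 0.001]
ft_force: [0.7, -0.1, 0.3]
width: 0.181
gripper_force: 23.5
```

Emit:
{"op": "servo_tool", "data": {"moves": "-0.008 0 0 0;-0.01 0 0 0;-0.009 0 0 0;0 0 0 0;0 0 0 0"}}

```text
clock: 45.5
tool_pos: [0.3807, 0.2652, 0.0078]
ee_rot: [-0.004, -0.045, 0.999, 0.001]
ft_force: [-0.7, -0.0, -0.2]
width: 0.183
gripper_force: 23.5
```

Same pose as before and no force. I'll run the same lift arc.

Emit:
{"op": "servo_tool", "data": {"moves": "-0.002 0 -0.002 0;0 0 -0.004 0;0 0 -0.005 0;0 0 -0.005 0;0 0 -0.004 0"}}

```text
clock: 46.0
tool_pos: [0.3828, 0.2656, 0.0282]
ee_rot: [-0.004, -0.045, 0.999, 0.001]
ft_force: [0.8, 0.0, -4.1]
width: 0.18
gripper_force: 22.8
```

Emit:
{"op": "servo_tool", "data": {"moves": "-0.001 0 -0.004 0;-0.001 0 -0.005 0;-0.001 0 -0.004 0;-0.001 0 -0.004 0;-0.001 0 -0.003 0"}}

```text
clock: 46.5
tool_pos: [0.388, 0.2659, 0.0479]
ee_rot: [-0.004, -0.045, 0.999, 0.001]
ft_force: [0.5, -0.0, -2.4]
width: 0.186
gripper_force: 22.2
```

Emit:
{"op": "servo_tool", "data": {"moves": "-0.001 0 -0.003 0;-0.002 0 -0.004 0;-0.002 0 -0.003 0;-0.002 0 -0.003 0;-0.002 0 -0.003 0"}}

```text
clock: 47.0
tool_pos: [0.3972, 0.2667, 0.0638]
ee_rot: [-0.004, -0.045, 0.999, 0.001]
ft_force: [-1.1, -0.1, -2.0]
width: 0.179
gripper_force: 21.8
```

Emit:
{"op": "servo_tool", "data": {"moves": "-0.002 0 -0.003 0;-0.002 0 -0.003 0;-0.002 0 -0.002 0;-0.002 0 -0.002 0;0 0 0 0"}}

```text
clock: 47.5
tool_pos: [0.4053, 0.2674, 0.0737]
ee_rot: [-0.004, -0.045, 0.999, 0.001]
ft_force: [-1.3, 0.3, -0.7]
width: 0.183
gripper_force: 21.6
```

```bash
python3 - <<'E'
from tubes import *
s,im=snap("wrist","w24");C=cam("wrist",s);print(s["clock"],s["tool_pos"],s["ft_force"].round(1),s["width"]);blobs(im,C)
E
```

```text
47.5 [0.40534095 0.26743011 0.07366152] [-1.3  0.3 -0.7] 0.18256860523642984
purple [280.  267.4] [266 251  29  33 760] [0.4518 0.2717 0.0085]
```

The signature matches the first tube. I'll exit along the tube's axis, spin back, and view the wells.

Emit:
{"op": "servo_tool", "data": {"moves": "0.004 0 -0.007 0;0.005 0 -0.009 0;0.005 0 -0.009 0;0.006 0 -0.01 0;0 0 -0.02 0"}}

```text
clock: 48.05
tool_pos: [0.3845, 0.2654, 0.1293]
ee_rot: [-0.005, -0.045, 0.999, 0.001]
ft_force: [0.5, -0.1, 0.1]
width: 0.179
gripper_force: 21.7
```

Emit:
{"op": "servo_tool", "data": {"moves": "0 0 -0.04 8.2;0 0 -0.04 8.2;0 0 -0.025 8.2;0 0 0 8.2;0 0 0 8.2"}}

```text
clock: 48.55
tool_pos: [0.3864, 0.2655, 0.2351]
ee_rot: [-0.004, 0.311, 0.951, 0.001]
ft_force: [0.2, 0.6, -0.6]
width: 0.178
gripper_force: 21.8
```

Emit:
{"op": "servo_tool", "data": {"moves": "0 0 0 8.2;0 0 0 8.2;0 0 0 8.2;0 0 0 8.2;0 0 0 8.2"}}

```text
clock: 49.05
tool_pos: [0.3861, 0.2655, 0.2344]
ee_rot: [-0.004, 0.624, 0.782, -0.002]
ft_force: [-0.8, -0.2, -0.2]
width: 0.181
gripper_force: 21.8
```

Emit:
{"op": "servo_tool", "data": {"moves": "0 0 0 8;-0.0003 0.047 0 0;-0.0003 0.047 0 0;-0.0003 0.047 0 0;0 0 0 0"}}

```text
clock: 49.55
tool_pos: [0.5311, 0.2764, 0.2323]
ee_rot: [-0.003, 0.676, 0.737, -0.002]
ft_force: [-2.2, 0.7, -0.9]
width: 0.183
gripper_force: 21.8
```

Emit:
{"op": "servo_tool", "data": {"moves": "0 0 0 0;0 0 0 0"}}

```text
clock: 49.75
tool_pos: [0.526, 0.2773, 0.2329]
ee_rot: [-0.004, 0.675, 0.738, -0.002]
ft_force: [-0.4, 0.5, 0.2]
width: 0.183
gripper_force: 21.8
```

```bash
python3 - <<'E'
from wells import *;from tubes import blobs
s,im=snap("wrist","w25");C=cam("wrist",s);R_=q2R(s["ee_rot"]);print(s["clock"],s["tool_pos"],np.degrees(np.arctan2(R_[1,0],R_[0,0])),s["width"],s["ft_force"].round(1));blobs(im,C)
wells(im,C);w=np.array([.5646,.2602]);t=w+.0375*np.array([-.09,.996]);print(t,shift([*t,.12]))
E
```

```text
49.75 [0.52603127 0.2773042  0.23290634] 95.15884057740858 0.182604661372276 [-0.4  0.5  0.2]
green [321.  122.1] [313 114  17  17 222] [0.5675 0.3491 0.0085]
purple [280.3 267.8] [265 252  31  33 780] [0.5354 0.142  0.0085]
dark (np.float64(348.0), np.float64(112.5)) (np.int32(51), np.int32(12)) 212 [0.5901 0.3626 0.053 ]
dark (np.float64(319.5), np.float64(131.5)) (np.int32(22), np.int32(38)) 542 [0.5618 0.3398 0.053 ]
dark (np.float64(357.0), np.float64(175.0)) (np.int32(53), np.int32(97)) 4350 [0.6114 0.2952 0.053 ]
dark (np.float64(314.5), np.float64(165.5)) (np.int32(14), np.int32(14)) 167 [0.561  0.3016 0.053 ]
dark (np.float64(313.5), np.float64(201.0)) (np.int32(14), np.int32(13)) 162 [0.5651 0.2593 0.053 ]
dark (np.float64(312.0), np.float64(233.5)) (np.int32(13), np.int32(12)) 142 [0.5684 0.2175 0.053 ]
dark (np.float64(346.5), np.float64(234.0)) (np.int32(34), np.int32(9)) 220 [0.6109 0.2209 0.053 ]
[0.561225 0.29755 ] [0.01651848 0.03784506 0.11276186]
```

Emit:
{"op": "servo_tool", "data": {"moves": "0.008 0.019 0 0;0.0085 0.0187 0.01 0;0 0 0.04 0;0 0 0.04 0;0 0 0.02 0"}}

```text
clock: 50.3
tool_pos: [0.5603, 0.2971, 0.1197]
ee_rot: [-0.005, 0.674, 0.738, -0.004]
ft_force: [0.7, 1.2, 0.0]
width: 0.182
gripper_force: 21.8
```

Emit:
{"op": "servo_tool", "data": {"moves": "0 0 0 0;0 0 0 0"}}

```text
clock: 50.5
tool_pos: [0.5622, 0.2974, 0.1235]
ee_rot: [-0.004, 0.675, 0.738, -0.002]
ft_force: [0.1, 0.2, -0.4]
width: 0.183
gripper_force: 21.8
```

```bash
python3 - <<'E'
from h import *
s=r.sense();print(s["clock"],s["tool_pos"],shift([.5612,.2972,.0855]),s["ft_force"].round(1))
E
```

```text
50.5 [0.56216617 0.2974491  0.12349106] [-0.00027159 -0.0006928   0.03799687] [ 0.1  0.2 -0.4]
```

Emit:
{"op": "servo_tool", "data": {"moves": "0 -0.0005 0.01 0;0 0 0.01 0;0 0 0.006 0;0 0 0 0"}}

```text
clock: 50.9
tool_pos: [0.5611, 0.2969, 0.0953]
ee_rot: [-0.004, 0.675, 0.738, -0.003]
ft_force: [-0.1, 1.1, 0.3]
width: 0.181
gripper_force: 21.8
```

Emit:
{"op": "servo_tool", "data": {"moves": "0 0 0.004 0;0 0 0.004 0;0 0 0.003 0;0 0 0 0"}}

```text
clock: 51.3
tool_pos: [0.5612, 0.2971, 0.0847]
ee_rot: [-0.004, 0.675, 0.738, -0.003]
ft_force: [-0.0, 0.4, -1.2]
width: 0.179
gripper_force: 21.8
```

Emit:
{"op": "servo_tool", "data": {"moves": "-0.003 0 -0.001 0;-0.003 0 -0.001 0;-0.003 0 -0.001 0;-0.003 0 0 0;0 0 0 0"}}

```text
clock: 51.8
tool_pos: [0.5626, 0.2843, 0.0881]
ee_rot: [-0.004, 0.675, 0.738, -0.003]
ft_force: [0.2, 1.4, -1.5]
width: 0.181
gripper_force: 21.7
```

Emit:
{"op": "servo_tool", "data": {"moves": "-0.004 0 0 0;-0.004 0 0 0;-0.003 0 0 0;-0.003 0 0 0;0 0 0 0"}}

```text
clock: 52.3
tool_pos: [0.5638, 0.2705, 0.088]
ee_rot: [-0.004, 0.675, 0.738, -0.003]
ft_force: [0.6, 1.8, -2.4]
width: 0.182
gripper_force: 21.7
```

Emit:
{"op": "servo_tool", "data": {"moves": "-0.003 0 0.001 0;-0.003 0 0.001 0;-0.003 0 0.001 0;-0.003 0 0.001 0;0 0 0 0"}}

```text
clock: 52.8
tool_pos: [0.5648, 0.2585, 0.0838]
ee_rot: [-0.004, 0.675, 0.738, -0.003]
ft_force: [-0.8, 1.6, -1.6]
width: 0.179
gripper_force: 21.4
```

Emit:
{"op": "servo_tool", "data": {"moves": "-0.001 0 0.002 0;-0.001 0 0.002 0;-0.001 0 0.002 0;-0.001 0 0.002 0;0 0 0 0"}}

```text
clock: 53.3
tool_pos: [0.5649, 0.255, 0.0756]
ee_rot: [-0.004, 0.675, 0.738, -0.003]
ft_force: [0.1, 1.3, -1.5]
width: 0.182
gripper_force: 21.3
```

Emit:
{"op": "servo_tool", "data": {"moves": "0 0 0.001 0;0 0 0.001 0;0 0 0.001 0;0 0 0.001 0;0 0 0 0"}}

```text
clock: 53.8
tool_pos: [0.5651, 0.2553, 0.0721]
ee_rot: [-0.004, 0.675, 0.738, -0.002]
ft_force: [-1.5, 1.9, 2.5]
width: 0.179
gripper_force: 21.7
```

Emit:
{"op": "servo_tool", "data": {"moves": "0 0 0.001 0;0 0 0.001 0;0 0 0 0"}}

```text
clock: 54.1
tool_pos: [0.566, 0.2558, 0.0713]
ee_rot: [-0.003, 0.675, 0.738, -0.001]
ft_force: [-1.1, 2.3, 18.4]
width: 0.18
gripper_force: 23.5
```

Emit:
{"op": "servo_tool", "data": {"moves": "0 0 0.001 0;0 0 0 0"}}

```text
clock: 54.3
tool_pos: [0.5665, 0.256, 0.0709]
ee_rot: [-0.003, 0.675, 0.738, -0.0]
ft_force: [-0.6, 1.9, 26.7]
width: 0.181
gripper_force: 24.5
```

Floor contact came at the expected height. I'll ease off, release, rise and check both tubes.

Emit:
{"op": "servo_tool", "data": {"moves": "0 0 -0.001 0;0 0 -0.001 0;0 0 -0.001 0;0 0 0 0"}}

```text
clock: 54.7
tool_pos: [0.5653, 0.2552, 0.0721]
ee_rot: [-0.004, 0.675, 0.738, -0.002]
ft_force: [2.6, 1.5, 2.6]
width: 0.184
gripper_force: 21.9
```

Emit:
{"op": "servo_tool", "data": {"moves": "0 0 0 0;0 0 0 0;0 0 0 0;0 0 0 0", "claw": 0.3}}

```text
clock: 55.1
tool_pos: [0.5649, 0.2552, 0.0719]
ee_rot: [-0.004, 0.675, 0.738, -0.003]
ft_force: [-1.1, 0.2, -0.5]
width: 0.35
gripper_force: 0.0
```

Emit:
{"op": "servo_tool", "data": {"moves": "0 0 -0.02 0;0 0 -0.04 0;0 0 -0.05 0;0 0 -0.05 0;0 0 0 0"}}

```text
clock: 55.6
tool_pos: [0.5684, 0.2554, 0.2382]
ee_rot: [-0.002, 0.675, 0.738, 0.002]
ft_force: [0.5, -1.1, -1.0]
width: 0.351
gripper_force: 0.0
```

Emit:
{"op": "servo_tool", "data": {"moves": "0 -0.03 0 0;0 -0.04 0 0;0 -0.04 0 0;0 0 0 0;0 0 0 0"}}

```text
clock: 56.1
tool_pos: [0.4568, 0.2454, 0.2334]
ee_rot: [-0.004, 0.674, 0.738, -0.002]
ft_force: [0.2, 0.1, 0.3]
width: 0.353
gripper_force: 0.0
```

```bash
python3 - <<'E'
from wells import *
s,im=snap("wrist","w26");C=cam("wrist",s);_,ims=snap("scene","s4");Cs=cam("scene");_,imt=snap("top","t2")
print(s["clock"],s["tool_pos"],s["ee_rot"].round(3))
def bl(im,lo,hi,a):
    k,l,st,ce=cv2.connectedComponentsWithStats(cv2.inRange(cv2.cvtColor(im,cv2.COLOR_BGR2HSV),lo,hi));return [(ce[i],st[i]) for i in range(1,k) if st[i,4]>a]
for n,lo,hi,P in(("g",(45,80,40),(88,255,255),[.556,.347,.107]),("p",(120,50,40),(158,255,255),[.565,.259,.107])):
    pw,ps=proj(C,[P])[0],proj(Cs,[P])[0]
    a=min(bl(im,lo,hi,40),key=lambda b:np.hypot(*(b[0]-pw)));b=min(bl(ims,lo,hi,8),key=lambda b:np.hypot(*(b[0]-ps)))
    x=tri([(C,a[0]),(Cs,b[0])]);print(n,pw,a,ps,b,x,proj(C,x)-a[0])
wells(im,C)
# handle search
g=cv2.cvtColor(im,cv2.COLOR_BGR2GRAY);print(proj(C,[[.449,.27,.056]]))
k,l,st,ce=cv2.connectedComponentsWithStats((g>165).astype(np.uint8))
p=proj(C,[[.449,.27,.056]])[0]
for i in range(1,k):
    if st[i,4]>100 and np.hypot(*(ce[i]-p))<40: print("h",st[i],ce[i],ray(C,ce[i],.056))
E
```

```text
56.1 [0.45683318 0.24543737 0.23341278] [-0.004  0.674  0.738 -0.002]
g [400.97923124  97.46254846] (array([401.05369128,  92.84899329]), array([391,  84,  21,  19, 298], dtype=int32)) [208.651249   269.10354211] (array([207.45238095, 270.83333333]), array([205, 267,   6,   9,  42], dtype=int32)) [0.55638713 0.35117431 0.10489089] [[ 0.46225696 -0.10839862]]
p [391.09730115 191.88356543] (array([392.13080169, 183.05485232]), array([383, 176,  19,  16, 237], dtype=int32)) [224.65385877 246.45701663] (array([222.78378378, 249.21621622]), array([220, 246,   6,   8,  37], dtype=int32)) [0.56523627 0.26756087 0.10466913] [[ 0.14837334 -0.02567035]]
dark (np.float64(403.5), np.float64(106.5)) (np.int32(58), np.int32(42)) 823 [0.5801 0.3422 0.053 ]
dark (np.float64(406.0), np.float64(155.0)) (np.int32(77), np.int32(101)) 4494 [0.5942 0.2911 0.053 ]
dark (np.float64(378.5), np.float64(143.0)) (np.int32(16), np.int32(15)) 205 [0.5605 0.3015 0.053 ]
dark (np.float64(372.0), np.float64(214.0)) (np.int32(15), np.int32(13)) 168 [0.5687 0.2175 0.053 ]
dark (np.float64(403.5), np.float64(217.5)) (np.int32(30), np.int32(12)) 191 [0.6075 0.2166 0.053 ]
[[277.27585208 162.22292891]]
h [271 121  14  75 493] [276.52535497 155.46855984] [[0.44748885 0.27754417 0.056     ]]
h [233 151  24  24 301] [243.04983389 160.53488372] [[0.40998886 0.26835742 0.056     ]]
h [247 166  17  18 119] [255.18487395 176.15966387] [[0.42493144 0.25159253 0.056     ]]
```

Both new tubes are seated, with cap centres at z ≈ 0.105 and wells 2 and 4 filled. The drawer is still at its stop. Now I'll grip the handle and slide the drawer home.

Emit:
{"op": "servo_tool", "data": {"moves": "0.014 -0.0026 0.03 0;0.014 -0.0026 0.045 0;0 0 0.045 0;0 0 0.045 0;0 0 0.03 0", "claw": 0}}

```text
clock: 56.75
tool_pos: [0.4473, 0.2723, 0.035]
ee_rot: [-0.004, 0.675, 0.738, -0.003]
ft_force: [0.4, 0.2, 0.7]
width: 0.5
gripper_force: 0.0
```

Emit:
{"op": "servo_tool", "data": {"moves": "0 0 0.012 0;0 0 0.006 0;0 0 0 0;0 0 0 0"}}

```text
clock: 57.15
tool_pos: [0.448, 0.2733, 0.0213]
ee_rot: [-0.004, 0.675, 0.738, -0.002]
ft_force: [0.5, -0.0, 0.1]
width: 0.5
gripper_force: 0.0
```

```bash
python3 - <<'E'
from h import *
s=r.sense();R_=q2R(s["ee_rot"]);print(s["clock"],s["tool_pos"],np.degrees(np.arctan2(R_[1,0],R_[0,0])),shift([.449,.272,.0215]),s["ft_force"].round(1))
E
```

```text
57.15 [0.44797968 0.27327143 0.02125524] 95.13377354392597 [-0.00135684  0.00090068 -0.00025547] [ 0.5 -0.   0.1]
```

Emit:
{"op": "servo_tool", "data": {"moves": "0 0 0 0;0 0 0 0;0 0 0 0;0 0 0 0;0 0 0 0", "claw": 1, "newtons": 30}}

```text
clock: 57.65
tool_pos: [0.4486, 0.2733, 0.0209]
ee_rot: [-0.003, 0.675, 0.738, -0.001]
ft_force: [5.2, 1.1, 6.7]
width: 0.102
gripper_force: 30.2
```

Emit:
{"op": "servo_tool", "data": {"moves": "0 0.001 0 0;0 0.002 0 0;0 0.003 0 0;0 0.004 0 0;0 0.004 0 0"}}

```text
clock: 58.15
tool_pos: [0.4614, 0.2744, 0.0208]
ee_rot: [-0.004, 0.675, 0.738, -0.002]
ft_force: [-3.1, -0.6, 15.0]
width: 0.097
gripper_force: 30.9
```

Emit:
{"op": "servo_tool", "data": {"moves": "0 0.004 0 0;0 0.004 0 0;0 0.004 0 0;0 0.004 0 0;0 0.004 0 0"}}

```text
clock: 58.65
tool_pos: [0.4815, 0.2762, 0.0208]
ee_rot: [-0.004, 0.675, 0.738, -0.002]
ft_force: [-1.7, -0.3, 16.7]
width: 0.099
gripper_force: 31.1
```

Emit:
{"op": "servo_tool", "data": {"moves": "0 0.004 0 0;0 0.004 0 0;0 0.004 0 0;0 0.004 0 0;0 0.004 0 0"}}

```text
clock: 59.15
tool_pos: [0.5016, 0.2781, 0.0208]
ee_rot: [-0.004, 0.675, 0.738, -0.002]
ft_force: [-2.5, -0.3, 17.8]
width: 0.096
gripper_force: 31.3
```

Emit:
{"op": "servo_tool", "data": {"moves": "0 0.004 -0.001 0;0 0.004 0 0;0 0.004 0 0;0 0.004 0 0;0 0.004 0 0"}}

```text
clock: 59.65
tool_pos: [0.5213, 0.2798, 0.0209]
ee_rot: [-0.004, 0.675, 0.738, -0.002]
ft_force: [-3.0, 0.7, 8.0]
width: 0.102
gripper_force: 30.6
```

Emit:
{"op": "servo_tool", "data": {"moves": "0 0.004 0 0;0 0.004 0 0;0 0.004 0 0;0 0.004 0 0;0 0.004 0 0"}}

```text
clock: 60.15
tool_pos: [0.5413, 0.2816, 0.0208]
ee_rot: [-0.004, 0.675, 0.738, -0.002]
ft_force: [-2.8, 0.2, 10.4]
width: 0.098
gripper_force: 30.8
```

Emit:
{"op": "servo_tool", "data": {"moves": "0 0.004 0 0;0 0.004 0 0;0 0.003 0 0;0 0.002 0 0;0 0.002 0 0"}}

```text
clock: 60.65
tool_pos: [0.5563, 0.2829, 0.0209]
ee_rot: [-0.004, 0.675, 0.738, -0.002]
ft_force: [-1.7, -0.1, 12.7]
width: 0.098
gripper_force: 30.8
```

Emit:
{"op": "servo_tool", "data": {"moves": "0 0.002 0 0;0 0.002 0 0;0 0.002 0 0;0 0.002 0 0;0 0.001 0 0"}}

```text
clock: 61.15
tool_pos: [0.5654, 0.2837, 0.0209]
ee_rot: [-0.004, 0.675, 0.738, -0.002]
ft_force: [-2.5, 0.3, 12.6]
width: 0.101
gripper_force: 30.9
```

Emit:
{"op": "servo_tool", "data": {"moves": "0 0.001 0 0;0 0.001 0 0;0 0.001 0 0;0 0.001 0 0;0 0 0 0"}}

```text
clock: 61.65
tool_pos: [0.5682, 0.284, 0.0208]
ee_rot: [-0.004, 0.675, 0.738, -0.003]
ft_force: [-9.4, -1.7, 18.3]
width: 0.101
gripper_force: 31.5
```

Emit:
{"op": "servo_tool", "data": {"moves": "0 0.001 0 0;0 0.001 0 0;0 0 0 0"}}

```text
clock: 61.95
tool_pos: [0.5683, 0.284, 0.0207]
ee_rot: [-0.006, 0.675, 0.738, -0.005]
ft_force: [-22.9, -3.5, 28.8]
width: 0.097
gripper_force: 32.7
```

Home against its stop: the position is steady and the force is rising. I'll ease off, open and leave upward.

Emit:
{"op": "servo_tool", "data": {"moves": "0 -0.001 -0.001 0;0 -0.0005 0 0;0 0 0 0"}}

```text
clock: 62.25
tool_pos: [0.5682, 0.284, 0.0209]
ee_rot: [-0.005, 0.675, 0.738, -0.003]
ft_force: [-7.7, -0.8, 4.6]
width: 0.101
gripper_force: 30.4
```

Emit:
{"op": "servo_tool", "data": {"moves": "0 0 0 0;0 0 0 0;0 0 0 0;0 0 0 0", "claw": 0}}

```text
clock: 62.65
tool_pos: [0.5695, 0.2838, 0.021]
ee_rot: [-0.004, 0.675, 0.738, -0.002]
ft_force: [0.5, -0.3, 0.1]
width: 0.499
gripper_force: 0.0
```

Emit:
{"op": "servo_tool", "data": {"moves": "0 0 -0.02 0;0 0 -0.04 0;0 0 -0.05 0;0 0 -0.05 0;0 -0.03 -0.04 0"}}

```text
clock: 63.15
tool_pos: [0.543, 0.2802, 0.2236]
ee_rot: [-0.003, 0.675, 0.738, -0.001]
ft_force: [-0.5, 0.7, 0.1]
width: 0.497
gripper_force: 0.0
```

Emit:
{"op": "servo_tool", "data": {"moves": "-0.03 -0.04 0 0;-0.03 -0.04 0 0;-0.03 -0.02 0 0;0 0 0 0;0 0 0 0"}}

```text
clock: 63.65
tool_pos: [0.452, 0.1841, 0.2224]
ee_rot: [-0.004, 0.675, 0.738, -0.002]
ft_force: [-0.4, 0.5, 1.0]
width: 0.503
gripper_force: 0.0
```

```bash
python3 - <<'E'
from h import *
s,im=snap("wrist","w27");C=cam("wrist",s);_,ims=snap("scene","s5");_,t=snap("top","t3")
print(s["clock"],s["tool_pos"],s["ft_force"].round(1))
g=cv2.cvtColor(im,cv2.COLOR_BGR2GRAY);p=proj(C,[[.5685,.281,.056]])[0];print(p)
k,l,st,ce=cv2.connectedComponentsWithStats((g>165).astype(np.uint8))
for i in range(1,k):
    if st[i,4]>80 and np.hypot(*(ce[i]-p))<40: print("h",st[i],ce[i],ray(C,ce[i],.056))
a=cv2.resize(t[120:300,110:450],(800,424),interpolation=cv2.INTER_CUBIC);cv2.imwrite("pics/c6.png",a)
t0=cv2.imread("pics/top0.png");d=cv2.absdiff(t,t0).max(2);cv2.imwrite("pics/diff.png",d)
Ct=cam("top");
for n,P in dict(place2=[.4324,-.3657,.105]).items(): print(n,proj(Ct,[P]))
E
```

```text
63.65 [0.45203512 0.18406791 0.22239651] [-0.4  0.5  1. ]
[402.04136702 105.38060117]
h [394  64  15  81 523] [401.42447419 104.56596558] [[0.56769349 0.2817316  0.056     ]]
place2 [[414.47789704 269.54125783]]
```

View pics/c6.png

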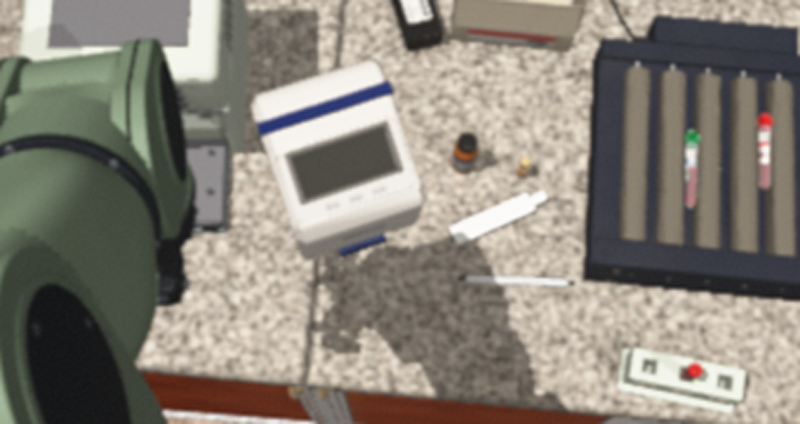

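The red-capped finished tube stands in the rack's middle place. The worktop is clear of waiting tubes, the pen and bottle are undisturbed, and the drawer's handle is back at its starting position (0.568, 0.282). I'm handing the job in.

```bash
python3 -c "
from station import r
print(r.close_job())"
```

```text
the job is handed in; nothing more can be done
None
```

The job is handed in: the one finished tube stands in the rack's middle place, both waiting tubes stand cap up on the floors of wells 2 and 4 (each leaning about 5°), and the drawer is fully home and released.

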